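Load the drying drawer and start its timer

ROBOT

A 7-joint arm with a two-finger parallel gripper is mounted at the origin on the work surface. World frame = base frame: x ahead of the robot, y to its left, z up, the work surface at z = 0. Lengths are in mm, angles in rad, forces in N, time in s.
With the tool pointing down it reaches from about 425 to 1025 mm from the base axis. Payload 3.6 kg.
Tool frame: the origin (TCP) lies between the finger pads; the fingertips stand 19 mm ahead of it and the grasp point (between the pads) is the TCP (env.tip_reach is the distance from the TCP to the fingertips, in mm); z points along the fingers, y is the line along which they close (so a half turn about z gives the same grasp; the last joint's range is limited). The gripper opens to 85 mm and grips with 20 to 120 N. Pads are 22 mm wide; open, the fingers measure 114 mm over their backs; the gripper's body (76 mm by 85 mm) begins 54 mm behind the grasp point. The pads swing forward as they close: fully open they stand 13 mm farther back than shut.
Start: joints at [-1.329, 0.591, 0.048, 1.609, -0.033, 0.943, -0.034], TCP at [238.9, 684.512, 250.302] pointing down, gripper open.
Joint ranges: [-2.69, 2.69], [-0.47, 2.24], [-1.27, 1.36], [0.19, 2.51], [-1.53, 4.68], [0.08, 2.07], [-3.09, 3.09]. Speed limits (rad/s): [2.57, 2.57, 3.14, 3.14, 3.14, 3.14, 3.14].

INTERFACE

Orientations are given as a unit quaternion [w, x, y, z].
In Python, from cell import env, eyes, search_frame, outline_of, mark_of gives the robot as it stands. The module is installed in compiled form; this text tells all that it offers.
- The arm moves only by the tool play_rows, never from a script. Its argument "targets" is a list that holds one entry, the list of rows, each a list of 7 numbers: the opening, from 0 (shut) to 1 (fully open), then the shift along the tool's x, y, z in cm, then the turn, a rotation vector about the tool's x, y, z in rad. A call has 1 to 10 rows; each row shifts and turns the commanded pose from where the row before left it, along the tool's axes as they then stand; what a row does not reach is not made up. A row lasts 1/8 s, in which the tool goes at most 62.5 mm and 10.7 degrees, less where a joint would pass 70% of its speed; a pose out of reach is approached as far as the arm can. A call is refused whole if a number of a shift passes 6.25 or a number of a turn 0.188, either way. A call with a gripper value outside its range is refused whole. The fingers move at their own pace and stop on an object; the grip force is fixed at half the most. Time passes only in rows, so rows that do not move let the fingers close. It gives the time, the measured TCP pose, the force, the opening and the grip force at its end, in the units of the state.
- env.get_obs(): the state, without advancing time (a new reading comes with each control period).
- eyes.grab_frame(name): name is "scene" or "top"; returns a dict with "img" (480x640x3 uint8, red, green, blue), "mtx" (3x3 intrinsics, pixels), "cam_to_world" (4x4, takes a point from camera to world coordinates). Camera axes: x right, y up, looking along -z (the intrinsics and any distortion apply to the point x, -y, -z); pixel columns grow to the right and rows downward; lengths in mm; the calibration is good to about 2 mm. A picture is of the moment at which its call begins. There is no depth.
- env.job_done(): hands the job in; it is judged then, once.
Trained networks look in a picture, given as the dict that the camera call returned (one of the last four; its "shot" number tells which), for a name from the list of things; names that differ only in an ending like _2 or _b are one class to them, and where a whole thing is asked for, a point or a joint stands for the part that bears it (a point fixed in the world has none). Each returns a list of dicts, best first, with "p" (0 to 1); they miss things now and then, are a little off and sometimes report something else, mostly with a low value. They report only what shows in the picture. A call takes as long as a camera call. They do not tell look-alikes from the thing itself.
- search_frame(thing, picture): "bbox" ([left, top, right, bottom] in pixels, round what is visible of it).
- outline_of(thing, picture): "pixels" (480x640 bool, what is visible of it) and "bbox" ([left, top, right, bottom] in pixels, round what is visible of it).
- mark_of(thing, picture): "point" ([column, row] in pixels: a listed point, or the origin of a listed thing).
The state is a dict: "time_s": time; "joint_positions": joint angles; "dq": joint speeds; "tau": joint torques, N m; "ee_pos": TCP position; "tool_rot": TCP orientation; "wrist_force": force on the tool from outside, world axes, zero at the start; "ft_torque": the same for the moment, N m; "width": finger opening in mm; "grip_force": force on a finger pad.
Only numpy, scipy, OpenCV 4.12 (cv2) and the standard library are available. Lean on these libraries where they do the work, as an engineer would, in place of code of your own. Each camera call takes 0.05 s, during which the arm holds its last target. There are 200 camera calls.

TASK

Dry the oak cleats: pull out the drying cabinet's drawer and lay every cleat from the bench flat on its foot in a slot of its own size, lengthwise in the slot, one to a slot (long cleats in the long slots, short ones in the crosswise short slots). Then shut the drawer fully, click the timer dial round to mark 6 (the first tick past the long middle one at 5) so that it rests in its notch, and when all that is done press the start button right down and let go. Leave the other things on the bench where they are.

Things in the scene. Friction and masses are not known exactly. Their poses are not given: they have to be found in the camera images.
- cleat_a: one of up to three LONG oak cleats, may be absent; about 70 g. Foot plate 70 x 26 x 8 mm, short stem, on it a cross bar 104 mm long, 14 mm wide, 12 mm thick, ends tapered; bar's underside 18 mm, top 30 mm above the foot's underside. Stands on its foot. Origin: centre of the foot's underside; x along the bar, z up. Grip the bar across its width at mid-length.
- cleat_b: one of up to three LONG oak cleats, may be absent; about 70 g. Foot plate 70 x 26 x 8 mm, short stem, on it a cross bar 104 mm long, 14 mm wide, 12 mm thick, ends tapered; bar's underside 18 mm, top 30 mm above the foot's underside. Stands on its foot. Origin: centre of the foot's underside; x along the bar, z up. Grip the bar across its width at mid-length.
- cleat_c: one of up to three LONG oak cleats, may be absent; about 70 g. Foot plate 70 x 26 x 8 mm, short stem, on it a cross bar 104 mm long, 14 mm wide, 12 mm thick, ends tapered; bar's underside 18 mm, top 30 mm above the foot's underside. Stands on its foot. Origin: centre of the foot's underside; x along the bar, z up. Grip the bar across its width at mid-length.
- cleat_d: one of up to two SHORT oak cleats, may be absent; about 48 g. Foot plate 48 x 26 x 8 mm, short stem, on it a cross bar 76 mm long, 14 mm wide, 12 mm thick, ends tapered; bar's underside 18 mm, top 30 mm above the foot's underside. Stands on its foot. Origin: centre of the foot's underside; x along the bar, z up. Grip the bar across its width at mid-length.
- cleat_e: one of up to two SHORT oak cleats, may be absent; about 48 g. Foot plate 48 x 26 x 8 mm, short stem, on it a cross bar 76 mm long, 14 mm wide, 12 mm thick, ends tapered; bar's underside 18 mm, top 30 mm above the foot's underside. Stands on its foot. Origin: centre of the foot's underside; x along the bar, z up. Grip the bar across its width at mid-length.
- long_slot0 (a point): centre of the floor of one of three LONG slots side by side in the right half of the drawer: 84 mm long along the point's x, 36 mm wide; walls 11 mm high, 8 mm thick, one shared between neighbours; fits the foot of a long cleat. Site x points into the cabinet, z up; it moves with the drawer.
- long_slot1 (a point): centre of the floor of one of three LONG slots side by side in the right half of the drawer: 84 mm long along the point's x, 36 mm wide; walls 11 mm high, 8 mm thick, one shared between neighbours; fits the foot of a long cleat. Site x points into the cabinet, z up; it moves with the drawer.
- long_slot2 (a point): centre of the floor of one of three LONG slots side by side in the right half of the drawer: 84 mm long along the point's x, 36 mm wide; walls 11 mm high, 8 mm thick, one shared between neighbours; fits the foot of a long cleat. Site x points into the cabinet, z up; it moves with the drawer.
- cross_slot0 (a point): centre of the floor of one of two SHORT slots, one behind the other in the left half of the drawer and lying crosswise: 62 mm long along the point's y, 36 mm wide; walls 11 mm high, 8 mm thick; fits the foot of a short cleat. Site x points into the cabinet, z up; it moves with the drawer.
- cross_slot1 (a point): centre of the floor of one of two SHORT slots, one behind the other in the left half of the drawer and lying crosswise: 62 mm long along the point's y, 36 mm wide; walls 11 mm high, 8 mm thick; fits the foot of a short cleat. Site x points into the cabinet, z up; it moves with the drawer.
- drawer (a joint): drawer of the low grey drying cabinet (310 wide, 260 deep, 95 mm high, fixed, front facing the robot); 0 = shut, grows as it comes out towards the robot, 0.16 m = its stop; 2 N friction, stays where left. Slots come wholly clear of the cabinet at 0.14 m. White front panel, 306 mm wide, 15 mm thick, top edge at 82 mm height
- drawer_handle (a point): middle of the drawer's round steel handle bar: 10 mm thick, 100 mm long across the drawer (point y), axis 35 mm in front of the drawer front and at 57 mm height; reachable from above. Site x points into the cabinet, so the drawer opens along -x
- dial (a joint): timer dial on the cabinet's top, right of its middle, vertical axis; rad, grows CLOCKWISE seen from above. One click each 0.4 rad: marks 0 to 10 at 0, 0.4 .. 4.0 (mark 6 = 2.4). At mark 0 the white pointer is towards the robot. Let go, it snaps into the nearest notch (0.07 N m to turn over a click, both ways; stops just beyond marks 0 and 10)
- dial_grip (a point): on the dial's axis at gripping height: its bar is 50 mm long (point x), 13 mm wide (point y), from 22 mm below this point (top of a 52 mm disc under it) to 10 mm above; turns with the dial. White pointer line on the bar's -x end. Round it a white plate, 92 mm, with eleven black ticks (marks 0 to 10), those of 0, 5, 10 longer
- start (a joint): the start button, a black cap (28 mm across) on a grey round base on the cabinet's top, left of its middle; 0 = up, 0.006 m = fully down, pressed straight down with about 5 N, springs back; it counts as pressed beyond 0.0045
- start_top (a point): centre of the start button's top face; z up
- varnish: tin, 84 mm wide, 110 mm high, bystander; origin under its centre
- mallet: wooden mallet lying down, head 70 x 120 x 75 mm, bystander; origin on the bench near its middle, x along the handle to the head
- brush: brush lying on the bench, bystander; x along it
- offcut: wooden offcut 160 x 60 x 45 mm, bystander; origin under its centre
There are look-alikes about, which are no part of the job. What is shaped like the cleat_e but green is not meant. Leave any pink look-alike of the cleat_a alone.

How it is judged (in metres and radians):
On the way, in this order (a step that is already met when the one before it is completed fails the run):
1. every cleat lies flat in a slot of its own size (((horizontal distance between cleat_a and long_slot0 below 0.014 m and angle between the x axis of cleat_a and the x axis of long_slot0, either way round below 0.3 rad and z of cleat_a in the frame of long_slot0 below 0.005 m) or (horizontal distance between cleat_a and long_slot1 below 0.014 m and angle between the x axis of cleat_a and the x axis of long_slot1, either way round below 0.3 rad and z of cleat_a in the frame of long_slot1 below 0.005 m) or (horizontal distance between cleat_a and long_slot2 below 0.014 m and angle between the x axis of cleat_a and the x axis of long_slot2, either way round below 0.3 rad and z of cleat_a in the frame of long_slot2 below 0.005 m)) and angle between each of cleat_a, cleat_b, cleat_c, cleat_d, cleat_e's own z axis and vertical below 0.12 rad and ((horizontal distance between cleat_b and long_slot0 below 0.014 m and angle between the x axis of cleat_b and the x axis of long_slot0, either way round below 0.3 rad and z of cleat_b in the frame of long_slot0 below 0.005 m) or (horizontal distance between cleat_b and long_slot1 below 0.014 m and angle between the x axis of cleat_b and the x axis of long_slot1, either way round below 0.3 rad and z of cleat_b in the frame of long_slot1 below 0.005 m) or (horizontal distance between cleat_b and long_slot2 below 0.014 m and angle between the x axis of cleat_b and the x axis of long_slot2, either way round below 0.3 rad and z of cleat_b in the frame of long_slot2 below 0.005 m)) and ((horizontal distance between cleat_c and long_slot0 below 0.014 m and angle between the x axis of cleat_c and the x axis of long_slot0, either way round below 0.3 rad and z of cleat_c in the frame of long_slot0 below 0.005 m) or (horizontal distance between cleat_c and long_slot1 below 0.014 m and angle between the x axis of cleat_c and the x axis of long_slot1, either way round below 0.3 rad and z of cleat_c in the frame of long_slot1 below 0.005 m) or (horizontal distance between cleat_c and long_slot2 below 0.014 m and angle between the x axis of cleat_c and the x axis of long_slot2, either way round below 0.3 rad and z of cleat_c in the frame of long_slot2 below 0.005 m)) and ((horizontal distance between cleat_d and cross_slot0 below 0.014 m and angle between the x axis of cleat_d and the y axis of cross_slot0, either way round below 0.3 rad and z of cleat_d in the frame of cross_slot0 below 0.005 m) or (horizontal distance between cleat_d and cross_slot1 below 0.014 m and angle between the x axis of cleat_d and the y axis of cross_slot1, either way round below 0.3 rad and z of cleat_d in the frame of cross_slot1 below 0.005 m)) and ((horizontal distance between cleat_e and cross_slot0 below 0.014 m and angle between the x axis of cleat_e and the y axis of cross_slot0, either way round below 0.3 rad and z of cleat_e in the frame of cross_slot0 below 0.005 m) or (horizontal distance between cleat_e and cross_slot1 below 0.014 m and angle between the x axis of cleat_e and the y axis of cross_slot1, either way round below 0.3 rad and z of cleat_e in the frame of cross_slot1 below 0.005 m))), for 0.2 s.
2. the start button is pressed while the cleats are in their slots, the drawer is shut and the dial stands at mark 6 (all of step 1 and value of joint drawer below 0.008 m and value of joint dial between 2.28 and 2.52 rad and value of joint start above 0.0045 m), for 0.05 s.
At the end, for the whole second after the job is handed in: Each cleat rests on its foot in a slot of its size (upright to 0.12 rad, within 5 mm of the floor, 14 mm of the slot's centre, bar within 0.3 rad of its length); drawer within 8 mm of shut; dial within 0.12 rad of mark 6; start button pressed with all this so, and up again (all of step 1 and value of joint drawer below 0.008 m and value of joint dial between 2.28 and 2.52 rad and value of joint start below 0.002 m); the robot touches nothing.
It fails at once if the varnish is moved by more than 3 cm (distance of varnish from where it was at the start of the episode above 0.03 m).
It fails at once if the mallet is moved by more than 3 cm (distance of mallet from where it was at the start of the episode above 0.03 m).
It fails at once if the brush is moved by more than 3 cm (distance of brush from where it was at the start of the episode above 0.03 m).
It fails at once if the offcut is moved by more than 3 cm (distance of offcut from where it was at the start of the episode above 0.03 m).
Of cleat_a, cleat_b, cleat_c, cleat_d, cleat_e only 3 to 5 are there at a start; the rules pass over those that are not, and their reading is None.
At some moment in a run one of cleat_a, cleat_b, cleat_c, cleat_d, cleat_e may be knocked a few centimetres aside while the robot is not near it.
It also fails if it takes over 210 s, if anything falls off the work surface, if the arm or the gripper's body presses on something with over 40 N, if the wrist force passes 120 N, or if a joint passes its speed limit or range.

## Working session

There is one attempt and no reset: what is moved stays moved. The work goes in short steps, Python scripts to look and compute and a tool call to move; the robot and the scene stay as the last step left them, time stands still between calls to the robot, and variables do not carry over. Pictures are saved under pics/ and viewed, at most 14 in all, crops included, and the job is handed in when it is done.

Besides the shell and the picture viewer there is one more tool, called after "Request:" by a JSON object that holds its "method" and its "body". play_rows: Moves the arm, as the interface text tells. Its arguments: {"type":"object","properties":{"targets":{"type":"array","items":{"type":"array","items":{"type":"array","items":{"type":"number"}}}}},"required":["targets"]}

```bash
mkdir -p pics; cat > h.py <<'E'
from cell import env, eyes, search_frame, outline_of, mark_of
import numpy as np, cv2
def save(f,n): cv2.imwrite('pics/'+n,f['img'][:,:,::-1])
def px2w(f,px,z):
    K=np.array(f['mtx']);T=np.array(f['cam_to_world'])
    r=np.linalg.inv(K)@np.array([px[0],px[1],1.]); d=T[:3,:3]@np.array([r[0],-r[1],-r[2]]); o=T[:3,3]
    return o+d*(z-o[2])/d[2]
def w2px(f,p):
    K=np.array(f['mtx']);T=np.array(f['cam_to_world']); c=T[:3,:3].T@(np.array(p)-T[:3,3])
    q=K@np.array([c[0],-c[1],-c[2]]); return q[:2]/q[2]
def tri(f1,p1,f2,p2):
    A=[];b=[]
    M=np.zeros((3,3));v=np.zeros(3)
    for f,p in((f1,p1),(f2,p2)):
        o=np.array(f['cam_to_world'])[:3,3]; d=px2w(f,p,0)-o; d/=np.linalg.norm(d); P=np.eye(3)-np.outer(d,d); M+=P; v+=P@o
    return np.linalg.solve(M,v)
E
python3 - <<'E'
from h import *
s=eyes.grab_frame('scene');t=eyes.grab_frame('top');save(s,'s0.png');save(t,'t0.png')
for f in(s,t):
    print(f.keys(),np.round(f['cam_to_world'],3).tolist(),np.round(f['mtx'],1).tolist())
    for n in ['cleat_a','cleat_d','drawer_handle','dial_grip','start_top','long_slot0','cross_slot0','varnish','mallet','brush','offcut']:
        print(n,[(np.round(d['point']).tolist(),round(d['p'],2),np.round(px2w(f,d['point'],0)[:2]).tolist()) for d in mark_of(n,f)])
print(env.get_obs())
E
```

```text
dict_keys(['img', 'mtx', 'cam_to_world', 'shot']) [[0.1, -0.778, 0.621, 1373.349], [0.995, 0.088, -0.049, -99.301], [-0.016, 0.622, 0.783, 1144.961], [0.0, 0.0, 0.0, 1.0]] [[438.9, 0.0, 324.3], [0.0, 438.9, 243.2], [0.0, 0.0, 1.0]]
cleat_a [([244.0, 245.0], 0.72, [441.0, -294.0]), ([237.0, 276.0], 0.69, [565.0, -315.0]), ([214.0, 228.0], 0.64, [354.0, -397.0]), ([210.0, 249.0], 0.63, [447.0, -406.0]), ([295.0, 212.0], 0.5, [312.0, -115.0]), ([277.0, 245.0], 0.48, [454.0, -185.0]), ([270.0, 279.0], 0.47, [589.0, -210.0]), ([200.0, 314.0], 0.36, [692.0, -421.0])]
cleat_d [([244.0, 245.0], 0.72, [441.0, -294.0]), ([237.0, 276.0], 0.69, [565.0, -315.0]), ([214.0, 228.0], 0.64, [354.0, -397.0]), ([210.0, 249.0], 0.63, [447.0, -406.0]), ([295.0, 212.0], 0.5, [312.0, -115.0]), ([277.0, 245.0], 0.48, [454.0, -185.0]), ([270.0, 279.0], 0.47, [589.0, -210.0]), ([200.0, 314.0], 0.36, [692.0, -421.0])]
drawer_handle [([364.0, 259.0], 0.89, [544.0, 93.0]), ([157.0, 253.0], 0.72, [445.0, -581.0])]
dial_grip [([340.0, 276.0], 0.49, [601.0, 9.0])]
start_top [([401.0, 269.0], 0.61, [597.0, 204.0])]
l
[... 1778 characters left out ...]
32849185,  0.59122797,  0.04840421,  1.60850013, -0.03331663,
        0.94271431, -0.03368562]), 'dq': array([ 6.57932779e-04, -6.73323096e-05, -9.77370961e-04, -3.31486243e-04,
       -1.11634273e-03, -3.89116289e-05, -7.92568374e-04]), 'tau': array([ 2.97098713e-04, -5.48661160e+01,  1.54648259e+00, -1.98533428e+01,
        9.31175309e-03,  1.66015816e-03, -9.38528530e-06]), 'ee_pos': array([238.90317365, 684.50488166, 250.28232297]), 'tool_rot': array([ 5.30519774e-06,  1.67097629e-01,  9.85940354e-01, -2.25397094e-05]), 'wrist_force': array([ 0.38770237, -0.62119227,  0.78126535]), 'ft_torque': array([-0.03349481,  0.01275115,  0.04932947]), 'grip_force': 0.0, 'width': 85.59262666422137}
```

View pics/t0.png

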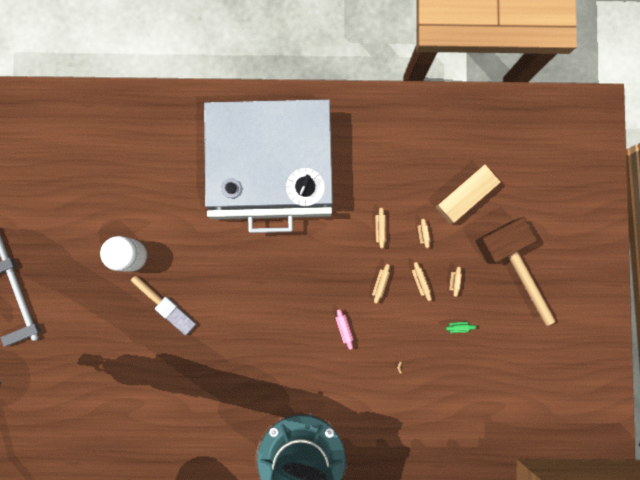

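View pics/s0.png

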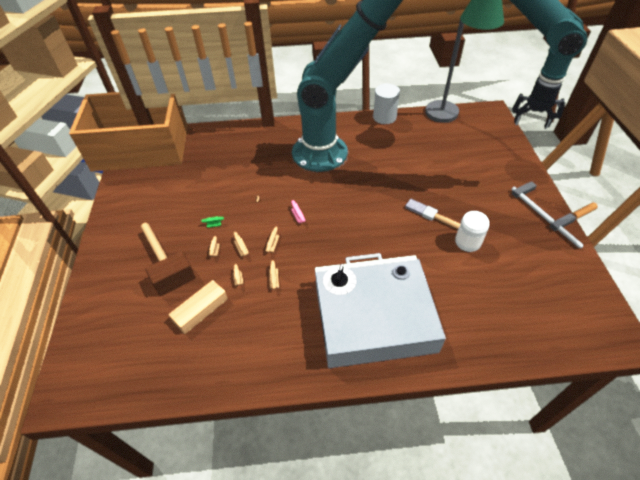

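The top view shows five oak cleats: long ones at (380,228), (381,284) and (422,281), short ones at (425,233) and (456,281). The pink (345,328) and green (460,327) look-alikes are to be left. The cabinet is slightly yawed, with its handle at (270,228), the dial at (305,186) and the button at (232,188).

```bash
cat >> h.py <<'E'
def blobs(f,z=30):
    """tan oak blobs: colour segmentation in the region of the cleats"""
    hsv=cv2.cvtColor(f['img'],cv2.COLOR_RGB2HSV)
    m=((hsv[...,2]>165)&(hsv[...,1]>50)&(hsv[...,1]<190)&(hsv[...,0]<26)&(hsv[...,0]>8)).astype(np.uint8)
    n,l,st,c=cv2.connectedComponentsWithStats(m)
    out=[]
    for i in range(1,n):
        if 60<st[i,4]<900:
            ys,xs=np.nonzero(l==i); out.append((c[i],st[i,4],np.c_[xs,ys]))
    return out
def axis(f,pts,z):
    w=np.array([px2w(f,p,z)[:2] for p in pts]); c=w.mean(0); u,s,v=np.linalg.svd(w-c,full_matrices=False)
    a=np.arctan2(v[0,1],v[0,0]); q=(w-c)@v[0]; lo,hi=q.min(),q.max()
    a=(a+np.pi/2)%np.pi-np.pi/2
    return c,c+v[0]*(lo+hi)/2,a,hi-lo,2*2*s[1]/np.sqrt(len(w))
E
python3 - <<'E'
from h import *
s=eyes.grab_frame('scene');t=eyes.grab_frame('top')
for f,nm in((t,'top'),(s,'scene')):
  print(nm,'blobs')
  for c,a,p in blobs(f):
    r=axis(f,p,28); 
    if -520<r[0][1]<0: print(np.round(c),a,[np.round(x,2).tolist() for x in r])
  print('nets')
  for d in outline_of('cleat_a',f):
    ys,xs=np.nonzero(d['pixels']); 
    if len(xs)<1500: print(round(d['p'],2),len(xs),[np.round(x,2).tolist() for x in axis(f,np.c_[xs,ys],28)])
for n in ['drawer_handle','dial_grip','start_top']:
  a=mark_of(n,s);b=mark_of(n,t); print(n,tri(s,a[0]['point'],t,b[0]['point']).round(1),a[0]['point'],b[0]['point'])
x=t['img'][80:250,190:345]; y=s['img'][240:375,300:455]
cv2.imwrite('pics/c0.png',np.hstack([cv2.resize(x,(395,433),interpolation=2),cv2.resize(y,(400,433),interpolation=2)])[:,:,::-1])
E
```

```text
top blobs
[380. 228.] 327 [[588.52, -194.07], [589.98, -194.05], 0.01, 102.77, 27.01]
[423. 233.] 238 [[575.18, -305.39], [575.34, -305.37], 0.14, 73.41, 28.03]
[421. 281.] 341 [[452.06, -298.13], [452.08, -298.12], 0.37, 104.02, 28.02]
[380. 283.] 339 [[446.87, -195.32], [446.9, -195.33], -0.31, 104.35, 27.21]
[455. 281.] 249 [[453.37, -385.76], [453.43, -385.77], -0.14, 75.15, 29.07]
nets
0.88 299 [[333.8, -102.9], [332.79, -103.26], 0.34, 94.95, 25.84]
0.85 372 [[590.4, -193.6], [589.97, -193.61], 0.02, 97.66, 32.34]
0.83 334 [[451.63, -298.06], [453.12, -297.5], 0.36, 99.9, 27.81]
0.76 229 [[571.23, -305.32], [572.63, -305.07], 0.17, 72.8, 26.56]
0.7 330 [[447.01, -194.81], [447.83, -195.07], -0.31, 101.15, 28.02]
0.52 263 [[338.95, -393.89], [339.13, -396.91], -1.51, 71.44, 29.57]
0.51 235 [[454.79, -384.96], [455.53, -385.09], -0.17, 69.85, 28.34]
scene blobs
[294.   2.] 213 [[-1307.69, -25.58], [-1307.26, -13.72], 1.53, 290.48, 66.53]
[272. 240.] 212 [[453.73, -196.48], [447.85, -195.16], -0.22, 107.9, 33.44]
[240. 244.] 199 [[458.44, -301.79], [453.22, -303.76], 0.36, 110.33,
[... 195 characters left out ...]
75.91, -308.9], 0.21, 82.97, 27.55]
nets
0.71 135 [[339.8, -109.31], [337.67, -109.89], 0.27, 95.96, 27.95]
0.69 166 [[459.52, -197.22], [454.61, -196.01], -0.24, 94.72, 29.66]
0.65 202 [[601.85, -197.17], [596.86, -197.39], 0.04, 97.56, 29.25]
0.54 152 [[464.08, -303.49], [458.97, -305.19], 0.32, 100.6, 25.08]
0.51 139 [[587.2, -307.52], [582.25, -308.31], 0.16, 72.43, 27.77]
0.48 84 [[621.12, 195.69], [621.15, 195.68], -0.43, 37.03, 32.01]
0.44 172 [[350.48, -397.38], [350.22, -399.15], 1.43, 65.21, 51.13]
drawer_handle [578.   82.6  59.4] [361.9, 256.6] [269.1, 229.1]
dial_grip [ 426.4  208.7 -123. ] [341.3, 273.3] [160.8, 306.5]
start_top [540.    1.7  71.4] [400.0, 271.1] [377.8, 285.5]
```

View pics/c0.png

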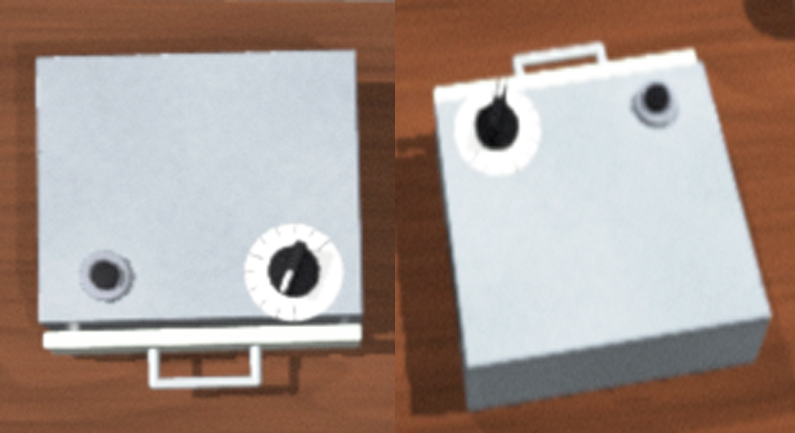

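The crop shows the dial's pointer near mark 1 (about 0.4 rad clockwise of the robot direction). The drawer is shut, and the button is front-left. Next I fit the cabinet's yaw and position.

```bash
cat >> h.py <<'E'
def go(p,th=None):
    """remaining shift in tool axes (cm) to world p, and turn about tool z (rad) to angle th of tool x"""
    o=env.get_obs(); w,x,y,z=o['tool_rot']
    from scipy.spatial.transform import Rotation as R
    M=R.from_quat([x,y,z,w]).as_matrix(); d=M.T@(np.array(p)-o['ee_pos'])/10
    a=np.arctan2(M[1,0],M[0,0]); tilt=np.arccos(-M[2,2])
    print('t%.1f'%o['time_s'],'ee',o['ee_pos'].round(1),'th %.3f tilt %.4f'%(a,tilt),'shift cm',d.round(2),'turn',None if th is None else round((a-th+np.pi)%(2*np.pi)-np.pi,3),'F',o['wrist_force'].round(1),'w %.1f'%o['width'],'q',o['joint_positions'].round(2))
E
cat > cab.py <<'E'
from h import *
from scipy.optimize import least_squares
s=eyes.grab_frame('scene');t=eyes.grab_frame('top')
# edges of the cabinet body's top (z=95) in top view: grey box corners by subpixel line fits
g=cv2.cvtColor(t['img'],cv2.COLOR_RGB2GRAY).astype(float)
def edge(line,vert):  # scan for max gradient
    out=[]
    for k in line:
        v=g[k-1:k+2,:].mean(0) if vert[0] else g[:,k-1:k+2].mean(1)
        a,b=vert[1]; d=np.abs(np.gradient(v))[a:b]; i=np.argmax(d)
        w=d[max(i-2,0):i+3]; p=a+max(i-2,0)+(w*np.arange(len(w))).sum()/w.sum()
        out.append((p,k) if vert[0] else (k,p))
    return np.array(out)
L=edge(range(112,196,4),(True,(196,216))); Rr=edge(range(112,180,4),(True,(322,342))); B=edge(range(212,324,5),(False,(92,112)))
def line(P,z):
    w=np.array([px2w(t,p,z)[:2] for p in P]); c=np.median(w,0)
    for _ in range(3):
        u,sv,v=np.linalg.svd(w-w.mean(0)); r=(w-w.mean(0))@v[1]; w=w[abs(r)<max(2*r.std(),.5)]
    return w.mean(0),v[0],r.std()
l,r,b=[line(P,95) for P in(L,Rr,B)]
for n,q in(('L',l),('R',r),('B',b)): print(n,q[0].round(1),np.round(np.degrees(np.arctan2(q[1][1],q[1][0]))%180,2),round(q[2],2))
yaw=np.mean([np.arctan(l[1][1]/l[1][0]),np.arctan(r[1][1]/r[1][0]),-np.arctan(b[1][0]/b[1][1])])
X=np.array([np.cos(yaw),np.sin(yaw)]);Y=np.array([-X[1],X[0]])
print('yaw',yaw,'width',(l[0]-r[0])@Y)
cy=(l[0]+r[0])@Y/2; bx=b[0]@X; front=bx-260
print('body front mid',X*front+Y*cy,'handle pred if panel 15 in front',X*(front-15-35)+Y*cy)
for n in ['drawer_handle','dial_grip','start_top']:
  for f in(s,t): print(n,[(np.round(d['point'],1).tolist(),round(d['p'],2)) for d in mark_of(n,f)])
  a=mark_of(n,s);bq=mark_of(n,t); print([tri(s,i['point'],t,j['point']).round(1).tolist() for i in a[:2] for j in bq[:2]])
E
python3 cab.py; python3 -c "
from h import *
go([578,83,250],1.59)"
```

```text
L [763.6 245.5] 2.3 0.34
R [787.1 -63.4] 2.19 0.27
B [894.5  91.7] 92.07 0.23
yaw 0.03813456247992925 width 309.49879925949665
body front mid [634.49085599  85.66980334] handle pred if panel 15 in front [584.5272077   83.76353732]
drawer_handle [([363.3, 255.2], 0.63), ([235.7, 276.4], 0.45)]
drawer_handle [([268.7, 227.9], 0.82), ([425.4, 233.9], 0.4)]
[[580.2, 84.4, 69.0], [620.1, -104.2, 241.0], [629.6, -104.6, 186.4], [575.0, -315.0, 11.0]]
dial_grip [([340.9, 271.5], 0.85)]
dial_grip [([306.1, 183.9], 0.58)]
[[679.6, -3.2, 137.4]]
start_top [([400.7, 268.4], 0.64)]
start_top [([231.2, 188.1], 0.48)]
[[671.4, 174.3, 113.2]]
t2.4 ee [238.9 684.5 250.3] th 2.806 tilt 0.0001 shift cm [-5.183e+01 -4.562e+01  3.000e-02] turn 1.216 F [ 0.8  0.9 -0.2] w 84.9 q [-1.33  0.59  0.05  1.61 -0.03  0.94 -0.03]
```

Request:
{"method": "play_rows", "body": {"targets": [[[1,-4,-4,0,0,0,0],[1,-4,-4,0,0,0,0],[1,-4,-4,0,0,0,0],[1,-4,-4,0,0,0,0],[1,0,0,0,0,0,0]]]}}

```text
time_s: 3.02
ee_pos: [340.8, 474.9, 250.5]
tool_rot: [0.001, 0.172, 0.985, -0.002]
wrist_force: [-0.3, 0.9, 0.0]
width: 85.5
grip_force: 0.0
```

Request:
{"method": "play_rows", "body": {"targets": [[[1,-4.5,-3.6,0,0,0,0],[1,-4.5,-3.6,0,0,0,0],[1,-4.5,-3.6,0,0,0,0],[1,-4.5,-3.6,0,0,0,0],[1,-4.5,-3.6,0,0,0,0],[1,-4.5,-3.6,0,0,0,0],[1,-4.5,-3.6,0,0,0,0],[1,-4.4,-4.4,0,0,0,0]]]}}

```text
time_s: 4.03
ee_pos: [580.5, 83.5, 250.6]
tool_rot: [0.001, 0.166, 0.986, 0.001]
wrist_force: [0.5, 0.3, 0.7]
width: 85.2
grip_force: 0.0
```

Request:
{"method": "play_rows", "body": {"targets": [[[0.4,0,0,0,0,0,0.171],[0.4,0,0,0,0,0,0.171],[0.4,0,0,0,0,0,0.171],[0.4,0,0,0,0,0,0.171],[0.4,0,0,0,0,0,0.171],[0.4,0,0,0,0,0,0.171],[0.4,0,0,0,0,0,0.171],[0.4,0,0,0,0,0,0]]]}}

```text
time_s: 5.03
ee_pos: [579.1, 84.4, 250.3]
tool_rot: [0.0, 0.692, 0.722, 0.0]
wrist_force: [0.0, 0.6, 0.7]
width: 34.0
grip_force: 0.0
```

```bash
python3 -c "
from h import *
go([580,84,130],1.609)
f=eyes.grab_frame('top');g=eyes.grab_frame('scene')
print(w2px(f,[580,84,57]),w2px(g,[580,84,57]))
cv2.imwrite('pics/c1.png',np.hstack([cv2.resize(f['img'][80:280,170:370],(390,390)),cv2.resize(g['img'][190:340,290:440],(390,390))])[:,:,::-1])"
```

```text
t5.0 ee [579.1  84.4 250.3] th 1.613 tilt 0.0004 shift cm [-0.04  0.09 12.03] turn 0.004 F [0.  0.6 0.7] w 34.0 q [-0.55  0.45  0.45  1.95 -0.26  0.81  0.09]
[270.10209648 228.55210721] [363.6152037  257.46441861]
```

View pics/c1.png

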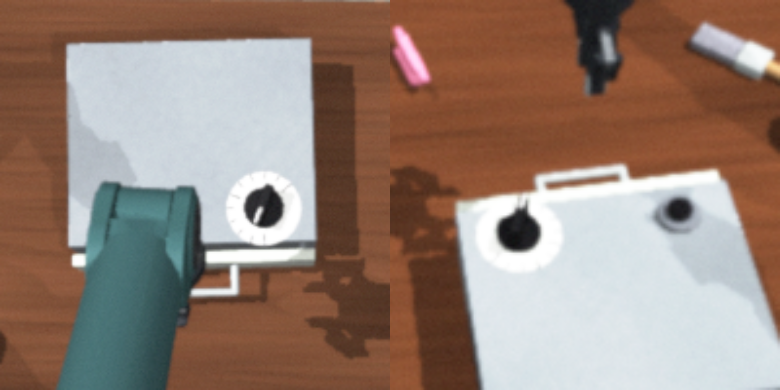

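Handle bar appears at scene px (364,258) and top row 229, matching the predicted (580,84,57).

Request:
{"method": "play_rows", "body": {"targets": [[[0.38,0,0,5,0,0,0],[0.38,0,0,5,0,0,0],[0.38,0,0,3,0,0,0],[0.38,0,0,2.5,0,0,0],[0.38,0,0,2,0,0,0],[0.38,0,0,1.7,0,0,0],[0,0,0,0,0,0,0],[0,0,0,0,0,0,0],[0,0,0,0,0,0,0]]]}}

```text
time_s: 6.25
ee_pos: [580.7, 83.3, 59.3]
tool_rot: [0.001, 0.693, 0.721, 0.002]
wrist_force: [2.1, -0.7, 5.2]
width: 7.6
grip_force: 58.5
```

Request:
{"method": "play_rows", "body": {"targets": [[[0,0,-1,0,0,0,0],[0,0,-2,0,0,0,0],[0,0,-2,0,0,0,0],[0,0,-2,0,0,0,0],[0,0,-2,0,0,0,0],[0,0,-2,0,0,0,0],[0,0,-2,0,0,0,0],[0,0,-1.5,0,0,0,0],[0,0,-0.6,0,0,0,0],[0,0,0,0,0,0,0]]]}}

```text
time_s: 7.5
ee_pos: [426.9, 77.7, 59.2]
tool_rot: [-0.0, 0.693, 0.721, 0.0]
wrist_force: [-1.4, 1.1, 13.9]
width: 7.9
grip_force: 60.5
```

Request:
{"method": "play_rows", "body": {"targets": [[[0.4,0,0,0,0,0,0],[0.4,0,0,0,0,0,0],[0.4,0,0,0,0,0,0],[0.4,0,0,-3,0,0,0],[0.4,0,0,-5,0,0,0],[0.4,0,0,-6,0,0,0],[0.4,0,0,-3,0,0,0],[0.4,0,5,0,0,0,0],[0.4,0,5,0,0,0,0],[0.4,0,5,0,0,0,0]]]}}

```text
time_s: 8.75
ee_pos: [579.3, 83.2, 228.3]
tool_rot: [0.0, 0.693, 0.721, 0.0]
wrist_force: [-0.1, 0.8, 0.1]
width: 34.0
grip_force: 0.0
```

Request:
{"method": "play_rows", "body": {"targets": [[[0.6,-5.6,0,0,0,0,0.1],[0.6,-5.6,-0.5,0,0,0,0.1],[0.6,-5.5,-1.1,0,0,0,0.1],[0.6,-5.3,-1.7,0,0,0,0.1],[0.6,-5.1,-2.2,0,0,0,0.1],[0.6,0,0,0,0,0,0.18],[0.6,0,0,0,0,0,0.18],[0.6,0,0,0,0,0,0.18],[0.6,0,0,0,0,0,0.18],[0.6,0,0,0,0,0,0.18]]]}}

```text
time_s: 10.0
ee_pos: [482.9, -167.9, 228.2]
tool_rot: [0.0, 0.995, 0.101, 0.0]
wrist_force: [0.3, -0.7, 0.0]
width: 51.5
grip_force: 0.0
```

```bash
cat > look.py <<'E'
from h import *
import sys
s=eyes.grab_frame('scene');t=eyes.grab_frame('top')
for f,nm in((t,'top'),(s,'scene')):
  print(nm)
  for c,a,p in blobs(f):
    r=axis(f,p,28)
    if -520<r[0][1]<330 and 300<r[0][0]<720 and r[3]<140: print(np.round(c).tolist(),a,[np.round(x,2).tolist() for x in r])
def crop(n):
    cv2.imwrite('pics/'+n,np.hstack([cv2.resize(t['img'][90:290,180:380],(390,390)),cv2.resize(s['img'][180:340,270:430],(390,390))])[:,:,::-1])
if len(sys.argv)>1: crop(sys.argv[1])
E
python3 look.py c2.png; python3 - <<'E'
from h import *
go([590,-194,100],0.015)
s=eyes.grab_frame('scene');t=eyes.grab_frame('top')
for n in ['drawer_handle','long_slot0','cross_slot0']:
  for f in(s,t): print(n,[(np.round(d['point'],1).tolist(),round(d['p'],2),px2w(f,d['point'],20).round().tolist()) for d in mark_of(n,f)])
E
```

```text
top
[380.0, 223.0] 247 [[599.46, -193.21], [601.24, -193.34], -0.07, 80.58, 26.84]
[423.0, 233.0] 236 [[575.37, -305.4], [575.33, -305.41], 0.14, 73.46, 28.09]
[457.0, 283.0] 111 [[448.5, -390.04], [451.31, -390.46], -0.15, 72.29, 12.1]
[424.0, 287.0] 201 [[436.93, -305.43], [438.66, -304.9], 0.3, 73.47, 26.52]
scene
[272.0, 240.0] 212 [[453.73, -196.48], [447.85, -195.16], -0.22, 107.9, 33.44]
[240.0, 243.0] 184 [[456.7, -303.39], [453.04, -304.65], 0.33, 109.33, 28.09]
[213.0, 244.0] 68 [[447.56, -391.64], [449.15, -391.86], -0.14, 75.05, 14.73]
[274.0, 275.0] 225 [[594.72, -196.11], [589.14, -196.41], 0.05, 106.72, 29.77]
[238.0, 275.0] 157 [[581.28, -307.83], [575.93, -308.98], 0.21, 82.97, 28.11]
t10.1 ee [ 482.9 -167.8  227.9] th 0.209 tilt 0.0016 shift cm [ 9.95  4.77 12.79] turn 0.194 F [-0.2 -0.2  0.6] w 51.6 q [-0.42  0.51  0.92  2.13 -0.58  0.77 -0.49]
drawer_handle [([355.1, 219.8], 0.82, [391.0, 86.0, 20.0])]
drawer_handle [([270.0, 287.2], 0.85, [434.0, 85.0, 20.0]), ([242.0, 235.4], 0.38, [565.0, 159.0, 20.0])]
long_slot0 [([339.8, 260.1], 0.96, [555.0, 14.0, 20.0]), ([355.9, 255.3], 0.92, [542.0, 67.0, 20.0]), ([326.2, 260.3], 0.7, [551.0, -29.0, 20.0])]
long_slot0 [([294.9, 240.0], 0.88, [555.0, 23.0, 20.0]), ([275.8, 244.2], 0.73, [544.0, 72.0, 20.0]), ([312.6, 239.0], 0.66, [558.0, -22.0, 20.0])]
cross_slot0 [([384.5, 257.0], 0.68, [559.0, 157.0, 20.0]), ([377.9, 248.8], 0.61, [524.0, 141.0, 20.0])]
cross_slot0 [([245.7, 253.6], 0.91, [519.0, 148.0, 20.0]), ([239.8, 236.0], 0.59, [564.0, 164.0, 20.0])]
```

View pics/c2.png

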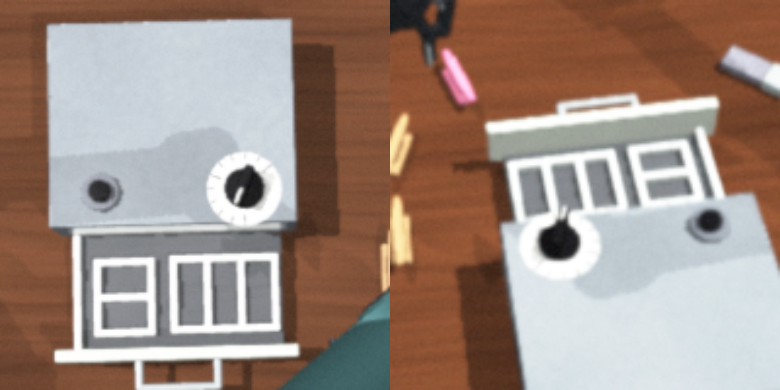

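Drawer is out. The top crop shows three long slots to the right and two crosswise slots to the left; the pink cleat and the oak cleats are undisturbed. Next I fit the slot frames while moving over cleat 1.

Request:
{"method": "play_rows", "body": {"targets": [[[0.6,5,2.4,0,0,0,0],[0.6,4.9,2.4,0,0,0,0],[0.6,0,0,4,0,0,0.1],[0.6,0,0,4,0,0,0.094],[0.6,0,0,4,0,0,0],[0.6,0,0,0,0,0,0]]]}}

```text
time_s: 11.25
ee_pos: [587.8, -193.0, 105.6]
tool_rot: [-0.001, 1.0, 0.008, -0.003]
wrist_force: [0.5, -0.1, 0.2]
width: 51.3
grip_force: 0.0
```

```bash
cat > slots.py <<'E'
from h import *
t=eyes.grab_frame('top');s=eyes.grab_frame('scene')
yaw=0.038;X=np.array([np.cos(yaw),np.sin(yaw)]);Y=np.array([-X[1],X[0]])
for f,box in((t,(205,225,325,275)),(s,(310,235,410,275))):
    g=f['img'].min(2); x0,y0,x1,y1=box
    m=np.zeros(g.shape,np.uint8); m[y0:y1,x0:x1]=(g[y0:y1,x0:x1]>175)
    n,l,st,c=cv2.connectedComponentsWithStats(m)
    for i in range(1,n):
        if st[i,4]<60: continue
        ys,xs=np.nonzero(l==i)
        for z in (20,26,32):
            w=np.array([px2w(f,(a,b),z)[:2] for a,b in zip(xs,ys)]); u=w@X;v=w@Y
            lo,hi=np.percentile(u,[1,99]);a,b=np.percentile(v,[1,99])
            print(st[i].tolist(),z,'centre',(X*(lo+hi)/2+Y*(a+b)/2).round(1),'size',round(hi-lo,1),round(b-a,1))
# triangulated slot centres
a=mark_of('long_slot0',s);b=mark_of('long_slot0',t)
a=sorted(a[:3],key=lambda d:d['point'][0]);b=sorted(b[:3],key=lambda d:-d['point'][0])
print([(tri(s,i['point'],t,j['point']).round(1).tolist(),round(i['p'],2),round(j['p'],2)) for i,j in zip(a,b)])
a=mark_of('cross_slot0',s);b=mark_of('cross_slot0',t)
a=sorted(a[:2],key=lambda d:d['point'][1]);b=sorted(b[:2],key=lambda d:-d['point'][1])
print([(tri(s,i['point'],t,j['point']).round(1).tolist(),round(i['p'],2),round(j['p'],2)) for i,j in zip(a,b)])
E
python3 slots.py; python3 -c "
from h import *
go([590,-195,33],0.015)"
```

```text
[217, 225, 5, 21, 100] 20 centre [565.8 217.6] size 51.6 10.8
[217, 225, 5, 21, 100] 26 centre [565.3 216.6] size 51.4 10.7
[217, 225, 5, 21, 100] 32 centre [564.8 215.6] size 51.2 10.7
[227, 225, 33, 25, 306] 20 centre [563.5 156. ] size 59.0 82.2
[227, 225, 33, 25, 306] 26 centre [563.  155.2] size 58.8 81.8
[227, 225, 33, 25, 306] 32 centre [562.5 154.4] size 58.5 81.5
[316, 235, 94, 40, 1842] 20 centre [553.6  85.9] size 141.9 274.6
[316, 235, 94, 40, 1842] 26 centre [557.9  84.9] size 141.2 273.1
[316, 235, 94, 40, 1842] 32 centre [562.3  84. ] size 140.4 271.7
[([602.2, -154.4, 160.6], 0.75, 0.51), ([556.5, 18.3, 36.1], 0.87, 0.86), ([549.8, 70.0, 31.4], 0.58, 0.89)]
[([524.5, 151.4, 25.8], 0.81, 0.82), ([576.5, 153.5, 46.7], 0.87, 0.6)]
t11.6 ee [ 590.7 -194.8  110.2] th 0.015 tilt 0.0033 shift cm [-0.09  0.01  7.72] turn -0.0 F [-0.4 -0.   0.6] w 50.9 q [-0.25  0.79  0.76  1.96 -0.83  0.73 -0.54]
```

Request:
{"method": "play_rows", "body": {"targets": [[[0.6,0,0,3,0,0,0],[0.6,0,0,2.7,0,0,0],[0.6,0,0,2,0,0,0],[0.6,0,0,0,0,0,0],[0,0,0,0,0,0,0],[0,0,0,0,0,0,0],[0,0,0,0,0,0,0],[0,0,0,-3,0,0,0],[0,0,0,-5,0,0,0],[0,0,0,-5,0,0,0]]]}}

```text
time_s: 12.8
ee_pos: [589.3, -194.0, 162.6]
tool_rot: [-0.0, 1.0, 0.007, -0.0]
wrist_force: [0.5, -0.4, -0.6]
width: 12.2
grip_force: 60.6
```

```bash
python3 - <<'E'
from h import *
t=eyes.grab_frame('top')
im=cv2.imread('pics/c2.png')[:,:390]
yaw=0.038;X=np.array([np.cos(yaw),np.sin(yaw)]);Y=np.array([-X[1],X[0]])
g=im.min(2)
for (x0,y0,x1,y1),dims in(((88,250,164,342),'96x78'),((164,248,290,338),'100x140')):
    m=np.zeros(g.shape,np.uint8); m[y0:y1,x0:x1]=g[y0:y1,x0:x1]>165
    n,l,st,c=cv2.connectedComponentsWithStats(m); i=1+np.argmax(st[1:,4]); print(st[i],dims)
    ys,xs=np.nonzero(l==i)
    for z in (20,26,32):
        w=np.array([px2w(t,(180+(a+.5)/1.95-.5,90+(b+.5)/1.95-.5),z)[:2] for a,b in zip(xs,ys)]); u=w@X;v=w@Y
        lo,hi=np.percentile(u,[1,99]);a,b=np.percentile(v,[1,99])
        print(z,'centre',(X*(lo+hi)/2+Y*(a+b)/2).round(1),'size',round(hi-lo,1),round(b-a,1))
im=cv2.imread('pics/c2.png')[:,390:]
# scene: frames' corners read by eye from crop -> skip; nets' earlier pairs
go([590,-195,33],0.015)
E
```

```text
[  92  257   64   81 2766] 96x78
20 centre [548.6 155.5] size 104.3 81.8
26 centre [548.1 154.7] size 103.9 81.4
32 centre [547.7 153.9] size 103.4 81.1
[ 168  252  113   82 4275] 100x140
20 centre [555.5  24.2] size 104.0 144.1
26 centre [555.   23.9] size 103.6 143.6
32 centre [554.5  23.7] size 103.2 143.0
t12.8 ee [ 592.4 -196.5  169. ] th 0.014 tilt 0.0097 shift cm [-0.36 -0.2  13.6 ] turn -0.001 F [ 0.1 -0.5  3.4] w 12.3 q [-0.3   0.72  0.84  1.94 -0.75  0.82 -0.6 ]
```

```bash
python3 - <<'E'
from h import *
t=eyes.grab_frame('top');s=eyes.grab_frame('scene')
im=cv2.imread('pics/c2.png'); im=cv2.resize(im,None,fx=1,fy=1)
yaw=0.038;X=np.array([np.cos(yaw),np.sin(yaw)]);Y=np.array([-X[1],X[0]])
for C,hx,hy in((np.array([555,23.8]),50,70),(np.array([548.1,154.7]),48,39)):
  for z,col in((20,(0,0,255)),(30,(0,200,0))):
    P=[np.r_[C+X*a*hx+Y*b*hy,z] for a,b in((1,1),(1,-1),(-1,-1),(-1,1))]
    q=np.array([(w2px(t,p)-[179.5,89.5])*1.95 for p in P]).astype(int); cv2.polylines(im,[q],True,col,1)
    q=np.array([(w2px(s,p)-[269.5,179.5])*2.4375+[390,0] for p in P]).astype(int); cv2.polylines(im,[q],True,col,1)
a=cv2.resize(im[220:370,40:330],(780,403),interpolation=2); b=cv2.resize(im[90:260,480:770],(780,457))
cv2.imwrite('pics/o1.png',cv2.resize(np.vstack([a,b]),(544,600)))
E
```

```text
(no output)
```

View pics/o1.png

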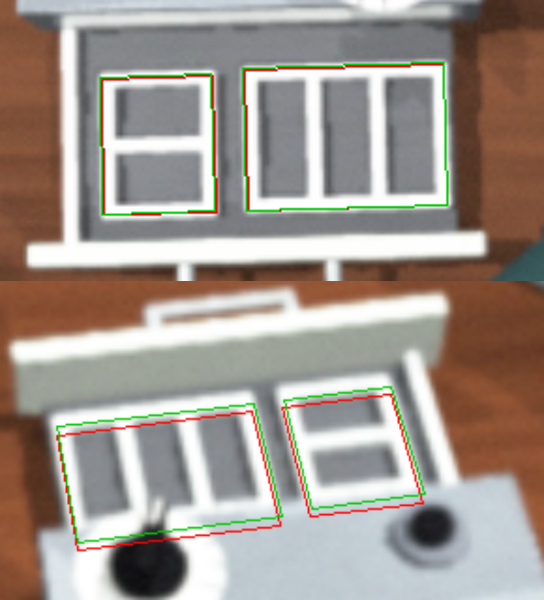

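Top overlay fits. In the scene overlay the wall tops lie about 15 mm above the green z=30 line, so wall tops are near 45 and the floor near 34. Slot centres: long about (551.8,67), (553.5,23), (555,-21); cross about (571,153), (523,151).

Request:
{"method": "play_rows", "body": {"targets": [[[0,-0.9,-4.4,0,0,0,0],[0,-0.8,-4.4,0,0,0,0],[0,-0.8,-4.4,0,0,0,0],[0,-0.8,-4.3,0,0,0,-0.024],[0,0,0,3,0,0,0],[0,0,0,0,0,0,0],[0,0,0,0,0,0,0]]]}}

```text
time_s: 13.82
ee_pos: [553.9, -20.7, 131.4]
tool_rot: [0.0, 1.0, 0.019, -0.0]
wrist_force: [0.2, -0.9, -0.1]
width: 13.0
grip_force: 60.6
```

```bash
python3 -c "
from h import *
go([555.2,-20.8,70],0.038)"
```

```text
t13.8 ee [553.9 -20.7 131.4] th 0.037 tilt 0.0009 shift cm [0.14 0.01 6.14] turn -0.001 F [ 0.2 -0.9 -0.1] w 13.0 q [-0.59  0.71  0.81  2.1  -0.83  0.69 -0.75]
```

Request:
{"method": "play_rows", "body": {"targets": [[[0,0.1,0,3,0,0,0],[0,0,0,2,0,0,0],[0,0,0,0.8,0,0,0],[0,0,0,0.2,0,0,0],[0,0,0,0.2,0,0,0],[0,0,0,0,0,0,0]]]}}

```text
time_s: 14.58
ee_pos: [555.4, -19.8, 69.8]
tool_rot: [0.0, 1.0, 0.019, 0.0]
wrist_force: [0.4, 0.6, -0.7]
width: 12.7
grip_force: 60.6
```

Request:
{"method": "play_rows", "body": {"targets": [[[0,0,0,0.2,0,0,0],[0,0,0,0.2,0,0,0],[0,0,0,0,0,0,0]]]}}

```text
time_s: 14.95
ee_pos: [554.9, -19.6, 65.2]
tool_rot: [-0.0, 1.0, 0.019, -0.0]
wrist_force: [-0.2, 0.3, -0.6]
width: 12.9
grip_force: 60.6
```

```bash
python3 -c "
from h import *
go([555.2,-20.8,66],0.038)"
```

```text
t14.9 ee [554.9 -19.6  65.2] th 0.039 tilt 0.0003 shift cm [ 0.02  0.12 -0.08] turn 0.001 F [-0.2  0.3 -0.6] w 12.9 q [-0.51  0.79  0.68  2.12 -0.96  0.57 -0.65]
```

Request:
{"method": "play_rows", "body": {"targets": [[[0,0,0,0.2,0,0,0],[0,0,0,0.2,0,0,0],[0,0,0,0.2,0,0,0],[0,0,0,0,0,0,0]]]}}

```text
time_s: 15.45
ee_pos: [555.9, -19.7, 60.5]
tool_rot: [-0.001, 1.0, 0.019, 0.001]
wrist_force: [-0.9, 1.6, 9.5]
width: 12.4
grip_force: 61.9
```

```bash
python3 -c "
from h import *
go([555.2,-20.8,66],0.038)
t=eyes.grab_frame('top');s=eyes.grab_frame('scene')
print(mark_of('cleat_a',s)[:3])
cv2.imwrite('pics/c3.png',np.hstack([cv2.resize(t['img'][200:290,250:350],(360,400)),cv2.resize(s['img'][210:290,300:400],(420,400))])[:,:,::-1])"
```

```text
t15.4 ee [555.9 -19.7  60.5] th 0.039 tilt 0.0024 shift cm [-0.08  0.11 -0.55] turn 0.001 F [-0.9  1.6  9.5] w 12.4 q [-0.5   0.79  0.67  2.12 -0.97  0.56 -0.64]
[{'point': [295.3, 215.5], 'p': 0.65}, {'point': [328.6, 261.0], 'p': 0.62}, {'point': [242.6, 245.7], 'p': 0.6}]
```

View pics/c3.png

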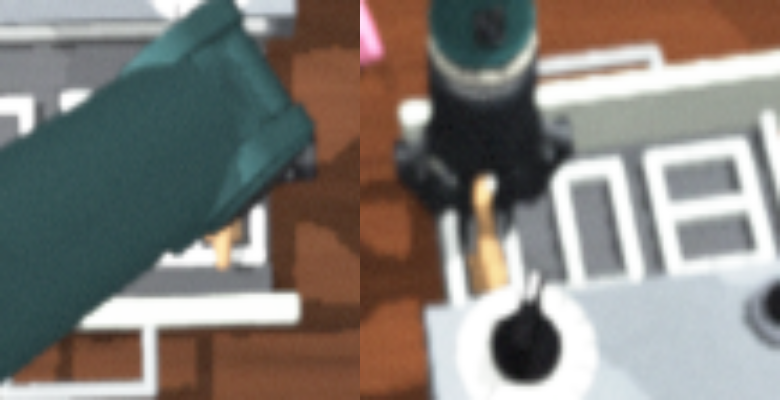

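Cleat sits between the walls of the rightmost slot, with contact at the floor (9.5 N). Release and go on to the next cleat.

Request:
{"method": "play_rows", "body": {"targets": [[[0.3,0,0,0,0,0,0],[0.3,0,0,0,0,0,0],[0.3,0,0,0,0,0,0],[0.3,0,0,-3,0,0,0],[0.3,0,0,-5,0,0,0],[0.3,0,0,-2,0,0,0],[0.6,-2.9,4.3,0,0,0,0],[0.6,-2.9,4.3,0,0,0,0],[0.6,-2.9,4.3,0,0,0,0],[0.6,-2.9,4.2,0,0,0,0]]]}}

```text
time_s: 16.85
ee_pos: [444.6, -196.0, 159.0]
tool_rot: [-0.0, 1.0, 0.02, -0.0]
wrist_force: [1.3, -0.6, -0.3]
width: 51.2
grip_force: 0.0
```

Request:
{"method": "play_rows", "body": {"targets": [[[0.6,0,0,0,0,0,0.175],[0.6,0,0,0,0,0,0.174],[0.6,0,0,4,0,0,0],[0.6,0,0,2,0,0,0],[0.6,0,0,0,0,0,0],[0.6,0,0,0,0,0,0]]]}}

```text
time_s: 17.6
ee_pos: [445.8, -195.3, 99.7]
tool_rot: [0.0, 0.988, -0.155, 0.0]
wrist_force: [-0.2, -0.1, 0.3]
width: 51.3
grip_force: 0.0
```

```bash
python3 look.py; python3 -c "
from h import *
go([447.3,-195.3,33],-0.31)"
```

```text
top
[310.0, 240.0] 310 [[554.72, -16.55], [556.09, -16.48], 0.05, 105.14, 25.22]
[423.0, 233.0] 235 [[575.33, -305.41], [575.33, -305.41], 0.14, 73.46, 27.74]
[424.0, 282.0] 119 [[450.83, -305.81], [451.0, -305.74], 0.34, 91.86, 10.38]
[457.0, 279.0] 142 [[459.26, -389.55], [454.18, -389.34], -0.04, 71.61, 22.12]
scene
[273.0, 240.0] 204 [[454.37, -196.19], [448.12, -194.79], -0.22, 107.55, 32.64]
[240.0, 245.0] 158 [[463.46, -301.62], [455.41, -304.81], 0.38, 105.35, 26.81]
[213.0, 248.0] 85 [[466.83, -390.53], [458.87, -390.99], 0.06, 76.6, 24.05]
[329.0, 255.0] 169 [[537.03, -18.83], [532.01, -19.12], 0.06, 106.3, 25.3]
[237.0, 275.0] 153 [[580.89, -307.94], [575.46, -309.11], 0.21, 82.0, 27.79]
t17.7 ee [ 446.2 -195.4  100. ] th -0.310 tilt 0.0014 shift cm [ 0.09 -0.04  6.7 ] turn -0.0 F [-0.2 -0.7 -0.8] w 51.2 q [-0.22  0.7   0.77  2.27 -1.    0.56 -0.54]
```

Request:
{"method": "play_rows", "body": {"targets": [[[0.6,0.1,0,2.7,0,0,0],[0.6,0,0,2,0,0,0],[0.6,0,0,2,0,0,0],[0,0,0,0,0,0,0],[0,0,0,0,0,0,0],[0,0,0,0,0,0,0],[0,0,0,-3,0,0,0],[0,0,0,-5,0,0,0],[0,0,0,-5,0,0,-0.174],[0,0,0,0,0,0,-0.174]]]}}

```text
time_s: 18.95
ee_pos: [448.5, -196.5, 165.8]
tool_rot: [0.002, 1.0, 0.022, 0.003]
wrist_force: [-0.1, 0.1, -1.3]
width: 12.3
grip_force: 59.2
```

```bash
python3 -c "
from h import *
go([553.5,24,120],0.038)"
```

```text
t18.9 ee [ 448.5 -196.5  165.8] th 0.044 tilt 0.0072 shift cm [ 11.42 -21.59   4.58] turn 0.006 F [-0.1  0.1 -1.3] w 12.3 q [-0.27  0.57  0.83  2.23 -0.74  0.63 -0.42]
```

Request:
{"method": "play_rows", "body": {"targets": [[[0,2.3,-4.3,0,0,0,0],[0,2.3,-4.3,0,0,0,0],[0,2.3,-4.3,0,0,0,0],[0,2.3,-4.3,0,0,0,0],[0,2.3,-4.3,0,0,0,0],[0,0,0,3,0,0,0],[0,0,0,0,0,0,0],[0,0,0,0,0,0,0]]]}}

```text
time_s: 19.95
ee_pos: [553.2, 22.7, 133.2]
tool_rot: [0.0, 1.0, 0.018, 0.0]
wrist_force: [0.4, 0.1, -0.2]
width: 12.6
grip_force: 59.2
```

```bash
python3 -c "
from h import *
go([553.5,24,62],0.038)"
```

```text
t19.9 ee [553.2  22.7 133.2] th 0.036 tilt 0.0007 shift cm [ 0.03 -0.13  7.12] turn -0.002 F [ 0.4  0.1 -0.2] w 12.6 q [-0.68  0.7   0.81  2.11 -0.83  0.69 -0.83]
```

Request:
{"method": "play_rows", "body": {"targets": [[[0,0,-0.1,3,0,0,0],[0,0,0,2.5,0,0,0],[0,0,0,1,0,0,0],[0,0,0,0.4,0,0,0],[0,0,0,0.2,0,0,0],[0,0,0,0,0,0,0]]]}}

```text
time_s: 20.7
ee_pos: [553.9, 24.7, 61.9]
tool_rot: [0.0, 1.0, 0.019, 0.001]
wrist_force: [0.3, -0.3, -1.4]
width: 11.8
grip_force: 59.2
```

Request:
{"method": "play_rows", "body": {"targets": [[[0,0,0,0.2,0,0,0],[0,0,0,0,0,0,0],[0.3,0,0,0,0,0,0],[0.3,0,0,0,0,0,0],[0.3,0,0,0,0,0,0],[0.3,0,0,-3,0,0,0],[0.3,0,0,-5,0,0,0],[0.3,0,0,-2,0,0,0]]]}}

```text
time_s: 21.7
ee_pos: [554.4, 24.4, 161.3]
tool_rot: [0.0, 1.0, 0.019, 0.001]
wrist_force: [0.2, -0.1, -0.0]
width: 25.4
grip_force: 0.0
```

Request:
{"method": "play_rows", "body": {"targets": [[[0.6,-1.4,4,0,0,0,0],[0.6,-1.4,4,0,0,0,0],[0.6,-1.4,4,0,0,0,0],[0.6,-1.4,4,0,0,0,0],[0.6,-1.4,4,0,0,0,0],[0.6,-1.4,4,0,0,0,0],[0.6,-1.4,4,0,0,0,0],[0.6,-1.4,4,0,0,0,0],[0.6,0,0,0,0,0,-0.166],[0.6,0,0,0,0,0,-0.166]]]}}

```text
time_s: 22.95
ee_pos: [452.8, -299.6, 158.7]
tool_rot: [-0.0, 0.983, 0.186, -0.001]
wrist_force: [1.1, -0.2, 0.0]
width: 51.1
grip_force: 0.0
```

```bash
python3 look.py; python3 -c "
from h import *
go([452.3,-299,33],0.37)"
```

```text
top
[293.0, 239.0] 321 [[556.92, 27.23], [558.23, 27.29], 0.04, 105.02, 25.92]
[311.0, 239.0] 329 [[557.16, -17.01], [557.39, -17.0], 0.03, 102.48, 26.95]
[423.0, 233.0] 236 [[575.27, -305.36], [575.33, -305.35], 0.14, 73.44, 27.9]
[417.0, 271.0] 118 [[479.17, -287.83], [481.35, -287.59], 0.11, 40.92, 25.58]
scene
[240.0, 244.0] 198 [[458.3, -301.92], [453.24, -303.8], 0.36, 110.34, 30.1]
[213.0, 248.0] 121 [[466.52, -388.4], [456.65, -389.09], 0.07, 81.0, 30.16]
[343.0, 255.0] 168 [[540.51, 25.63], [533.41, 25.45], 0.03, 106.09, 25.69]
[329.0, 256.0] 178 [[540.87, -19.56], [535.29, -19.68], 0.02, 104.45, 26.75]
[237.0, 275.0] 156 [[580.86, -307.96], [575.46, -309.08], 0.2, 82.02, 27.82]
t23.1 ee [ 453.2 -299.1  159. ] th 0.369 tilt 0.0012 shift cm [-0.08 -0.03 12.6 ] turn -0.001 F [ 0.2 -0.9  0.8] w 51.4 q [ 0.    0.6   0.71  2.11 -0.65  0.66 -0.04]
```

Request:
{"method": "play_rows", "body": {"targets": [[[0.6,0,0,5,0,0,0],[0.6,0,0,4,0,0,0],[0.6,0,0,2.6,0,0,0],[0.6,0,0,1,0,0,0],[0,0,0,0,0,0,0],[0,0,0,0,0,0,0],[0,0,0,0,0,0,0],[0,0,0,-3,0,0,0],[0,0,0,-5,0,0,0.166],[0,0,0,-5,0,0,0.166]]]}}

```text
time_s: 24.3
ee_pos: [453.5, -298.8, 165.1]
tool_rot: [-0.0, 1.0, 0.016, 0.0]
wrist_force: [1.0, -1.5, -0.9]
width: 12.6
grip_force: 60.0
```

Request:
{"method": "play_rows", "body": {"targets": [[[0,0,0,0,0,0,0],[0,0,0,0,0,0,0]]]}}

```text
time_s: 24.55
ee_pos: [453.7, -298.3, 163.3]
tool_rot: [-0.0, 1.0, 0.02, 0.0]
wrist_force: [-0.4, 0.2, -1.4]
width: 12.5
grip_force: 60.0
```

```bash
python3 -c "
from h import *
go([551.8,68,120],0.038)"
```

```text
t24.6 ee [ 453.7 -298.3  163.3] th 0.039 tilt 0.0010 shift cm [ 11.24 -36.21   4.36] turn 0.001 F [-0.4  0.2 -1.4] w 12.5 q [-0.07  0.64  0.82  2.11 -0.73  0.71 -0.28]
```

Request:
{"method": "play_rows", "body": {"targets": [[[0,1.25,-4,0,0,0,0],[0,1.25,-4,0,0,0,0],[0,1.25,-4,0,0,0,0],[0,1.25,-4,0,0,0,0],[0,1.25,-4,0,0,0,0],[0,1.25,-4,0,0,0,0],[0,1.25,-4,0,0,0,0],[0,1.25,-4,0,0,0,0],[0,1.25,-4.2,0,0,0,0],[0,0,0,3,0,0,0]]]}}

```text
time_s: 25.8
ee_pos: [554.0, 72.2, 132.1]
tool_rot: [-0.001, 1.0, 0.023, 0.001]
wrist_force: [-0.6, 0.1, -0.3]
width: 12.7
grip_force: 60.0
```

Request:
{"method": "play_rows", "body": {"targets": [[[0,0,0,0,0,0,0],[0,0,0,0,0,0,0]]]}}

```text
time_s: 26.05
ee_pos: [551.8, 65.6, 133.2]
tool_rot: [0.0, 1.0, 0.018, -0.001]
wrist_force: [1.0, 0.8, -1.3]
width: 12.7
grip_force: 60.0
```

```bash
python3 -c "
from h import *
go([551.8,68,61],0.038)"
```

```text
t26.1 ee [551.8  65.6 133.2] th 0.036 tilt 0.0014 shift cm [ 0.02 -0.24  7.22] turn -0.002 F [ 1.   0.8 -1.3] w 12.7 q [-0.76  0.72  0.84  2.1  -0.85  0.71 -0.89]
```

Request:
{"method": "play_rows", "body": {"targets": [[[0,0,-0.1,3,0,0,0],[0,0,0,2.5,0,0,0],[0,0,0,1,0,0,0],[0,0,0,0.5,0,0,0],[0,0,0,0.2,0,0,0],[0,0,0,0,0,0,0],[0,0,0,0,0,0,0]]]}}

```text
time_s: 26.92
ee_pos: [553.1, 67.4, 62.4]
tool_rot: [0.0, 1.0, 0.019, 0.001]
wrist_force: [-0.6, -0.7, 6.5]
width: 12.0
grip_force: 60.9
```

Request:
{"method": "play_rows", "body": {"targets": [[[0.3,0,0,0,0,0,0],[0.3,0,0,0,0,0,0],[0.3,0,0,0,0,0,0],[0.3,0,0,-3,0,0,0],[0.3,0,0,-5,0,0,0],[0.3,0,0,-2,0,0,0]]]}}

```text
time_s: 27.68
ee_pos: [553.4, 67.5, 163.4]
tool_rot: [0.0, 1.0, 0.019, 0.002]
wrist_force: [0.7, 0.1, 0.2]
width: 25.7
grip_force: 0.0
```

Request:
{"method": "play_rows", "body": {"targets": [[[0.6,0.1,4.2,0,0,0,0],[0.6,0.1,4.2,0,0,0,0],[0.6,0.1,4.2,0,0,0,0],[0.6,0.1,4.2,0,0,0,0],[0.6,0.1,4.2,0,0,0,0],[0.6,0.1,4.2,0,0,0,0],[0.6,0.1,4.2,0,0,0,0],[0.6,0.1,4.2,0,0,0,0],[0.6,0.1,3.9,0,0,0,-0.1],[0.6,0,0,0,0,0,0]]]}}

```text
time_s: 28.92
ee_pos: [574.3, -311.1, 161.6]
tool_rot: [0.002, 0.998, 0.066, 0.0]
wrist_force: [-0.5, 0.6, -0.6]
width: 51.0
grip_force: 0.0
```

```bash
python3 look.py; python3 -c "
from h import *
go([575.5,-306,33],0.15)"
```

```text
top
[483.0, 179.0] 538 [[715.95, -460.2], [716.55, -452.3], 1.5, 102.1, 68.46]
[293.0, 238.0] 309 [[558.72, 27.33], [562.08, 27.46], 0.04, 97.3, 26.3]
[310.0, 236.0] 274 [[564.45, -16.52], [568.84, -16.51], 0.0, 84.6, 27.55]
[277.0, 237.0] 248 [[562.51, 69.67], [565.03, 69.88], 0.08, 80.1, 27.09]
[455.0, 281.0] 250 [[453.27, -385.74], [453.43, -385.76], -0.14, 75.15, 29.02]
scene
[356.0, 252.0] 186 [[536.06, 68.6], [530.04, 68.47], 0.02, 107.35, 27.75]
[343.0, 255.0] 168 [[540.51, 25.63], [533.41, 25.45], 0.03, 106.09, 25.69]
[329.0, 256.0] 179 [[540.33, -19.58], [535.31, -19.65], 0.02, 104.46, 26.53]
[238.0, 275.0] 155 [[580.8, -307.78], [575.43, -308.95], 0.22, 81.99, 27.74]
t29.0 ee [ 575.  -306.3  160.6] th 0.136 tilt 0.0018 shift cm [ 0.06  0.   12.76] turn -0.014 F [ 0.6  0.4 -0.4] w 50.9 q [-0.08  0.75  0.79  1.87 -0.71  0.83 -0.35]
```

Request:
{"method": "play_rows", "body": {"targets": [[[0.6,0,0,5,0,0,-0.014],[0.6,0,0,4,0,0,0],[0.6,0,0,2.7,0,0,0],[0.6,0,0,1,0,0,0],[0,0,0,0,0,0,0],[0,0,0,0,0,0,0],[0,0,0,0,0,0,0],[0,0,0,-3,0,0,0],[0,0,0,-5,0,0,0],[0,0,0,-5,0,0,0]]]}}

```text
time_s: 30.28
ee_pos: [575.4, -306.5, 166.0]
tool_rot: [-0.0, 0.997, 0.076, 0.0]
wrist_force: [0.2, 0.2, -0.4]
width: 12.4
grip_force: 60.8
```

Request:
{"method": "play_rows", "body": {"targets": [[[0,0,0,0,0,0,-0.18],[0,0,0,0,0,0,-0.18],[0,0,0,0,0,0,-0.18],[0,0,0,0,0,0,-0.18],[0,0,0,0,0,0,-0.18],[0,0,0,0,0,0,-0.18],[0,0,0,0,0,0,-0.18],[0,0,0,0,0,0,-0.18],[0,0,0,0,0,0,0]]]}}

```text
time_s: 31.4
ee_pos: [575.3, -307.0, 165.0]
tool_rot: [0.0, 0.701, 0.714, 0.0]
wrist_force: [-0.2, 0.3, -0.7]
width: 12.2
grip_force: 60.8
```

```bash
python3 -c "
from h import *
go([571.2,154,120],1.609)"
```

```text
t31.4 ee [ 575.3 -307.   165. ] th 1.589 tilt 0.0010 shift cm [46.1   0.43  4.51] turn -0.02 F [-0.2  0.3 -0.7] w 12.2 q [ 0.15  0.63  0.4   1.86 -0.36  0.72  0.77]
```

Request:
{"method": "play_rows", "body": {"targets": [[[0,0,0,0,0,0,-0.02],[0,5,0.1,0,0,0,0],[0,5,0.2,0,0,0,0],[0,5,0.1,0,0,0,0],[0,5,0.2,0,0,0,0],[0,5,0.1,0,0,0,0],[0,5,0.2,0,0,0,0],[0,5,0.1,0,0,0,0],[0,5,0.2,0,0,0,0],[0,5,0.1,0,0,0,0]]]}}

```text
time_s: 32.65
ee_pos: [570.1, 145.3, 164.5]
tool_rot: [0.0, 0.693, 0.721, 0.0]
wrist_force: [0.0, -0.0, 0.2]
width: 12.4
grip_force: 60.8
```

Request:
{"method": "play_rows", "body": {"targets": [[[0,1.1,0,2,0,0,0],[0,0,0,0,0,0,0],[0,0,0,0,0,0,0],[0,0,0,0,0,0,0]]]}}

```text
time_s: 33.15
ee_pos: [570.1, 152.2, 144.9]
tool_rot: [0.001, 0.694, 0.72, 0.0]
wrist_force: [0.3, -0.2, -0.8]
width: 12.5
grip_force: 60.8
```

```bash
python3 -c "
from h import *
go([571.2,154,62],1.609)"
```

```text
t33.1 ee [570.1 152.2 144.9] th 1.608 tilt 0.0012 shift cm [0.18 0.11 8.29] turn -0.001 F [ 0.3 -0.2 -0.8] w 12.5 q [-0.64  0.6   0.42  2.01 -0.41  0.61  0.1 ]
```

Request:
{"method": "play_rows", "body": {"targets": [[[0,0.1,0,4,0,0,0],[0,0,0,2.5,0,0,0],[0,0,0,1,0,0,0],[0,0,0,0.4,0,0,0],[0,0,0,0.3,0,0,0],[0,0,0,0.1,0,0,0],[0,0,0,0,0,0,0]]]}}

```text
time_s: 34.02
ee_pos: [571.2, 155.2, 63.7]
tool_rot: [0.001, 0.693, 0.721, 0.002]
wrist_force: [-0.9, -0.2, 8.2]
width: 12.4
grip_force: 62.0
```

```bash
python3 -c "
from h import *
go([571.2,154,62],1.609)
t=eyes.grab_frame('top');s=eyes.grab_frame('scene')
cv2.imwrite('pics/c4.png',np.hstack([cv2.resize(t['img'][200:290,210:330],(400,300)),cv2.resize(s['img'][210:285,310:410],(400,300))])[:,:,::-1])"
```

```text
t34.0 ee [571.2 155.2  63.7] th 1.611 tilt 0.0036 shift cm [-0.12 -0.01  0.17] turn 0.002 F [-0.9 -0.2  8.2] w 12.4 q [-0.57  0.72  0.33  2.04 -0.49  0.46  0.17]
```

View pics/c4.png

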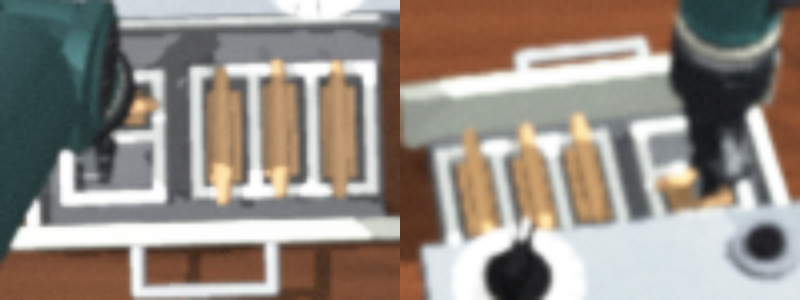

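Three long cleats are seated, and the short one is going into the rear cross slot with floor contact (8 N). Release and go for the last cleat.

Request:
{"method": "play_rows", "body": {"targets": [[[0.3,0,0,0,0,0,0],[0.3,0,0,0,0,0,0],[0.3,0,0,0,0,0,0],[0.3,0,0,-3,0,0,0],[0.3,0,0,-5,0,0,0],[0.3,0,0,-2,0,0,0]]]}}

```text
time_s: 34.88
ee_pos: [570.9, 155.7, 163.7]
tool_rot: [0.001, 0.693, 0.721, 0.002]
wrist_force: [-0.5, 0.6, -0.2]
width: 25.7
grip_force: 0.0
```

Request:
{"method": "play_rows", "body": {"targets": [[[0.6,-5.4,-1.4,0,0,0,0],[0.6,-5.4,-1.4,0,0,0,0],[0.6,-5.4,-1.4,0,0,0,0],[0.6,-5.4,-1.4,0,0,0,0],[0.6,-5.4,-1.4,0,0,0,0],[0.6,-5.4,-1.4,0,0,0,0],[0.6,-5.4,-1.4,0,0,0,0],[0.6,-5.4,-1.4,0,0,0,0],[0.6,-5.4,-1.4,0,0,0,0],[0.6,-5,-1.4,0,0,0,0]]]}}

```text
time_s: 36.12
ee_pos: [451.0, -387.7, 161.2]
tool_rot: [0.0, 0.693, 0.721, -0.0]
wrist_force: [0.7, -0.3, -0.2]
width: 51.3
grip_force: 0.0
```

Request:
{"method": "play_rows", "body": {"targets": [[[0.6,0,0,0,0,0,0.176],[0.6,0,0,0,0,0,0.176],[0.6,0,0,0,0,0,0.176],[0.6,0,0,0,0,0,0.176],[0.6,0,0,0,0,0,0.176],[0.6,0,0,0,0,0,0.176],[0.6,0,0,0,0,0,0.176],[0.6,0,0,0,0,0,0.176],[0.6,0,0,0,0,0,0.176],[0.6,0,0,0,0,0,0.176]]]}}

```text
time_s: 37.38
ee_pos: [451.7, -385.4, 161.1]
tool_rot: [-0.0, 0.997, -0.077, -0.0]
wrist_force: [0.2, 0.4, -0.1]
width: 51.1
grip_force: 0.0
```

```bash
python3 look.py; python3 -c "
from h import *
go([453.6,-386.5,33],-0.15)"
```

```text
top
[293.0, 238.0] 320 [[558.55, 27.33], [558.3, 27.32], 0.04, 105.01, 25.9]
[311.0, 238.0] 323 [[559.23, -16.99], [561.22, -16.93], 0.03, 99.95, 27.03]
[276.0, 241.0] 328 [[552.4, 69.95], [552.7, 69.95], 0.03, 104.86, 26.82]
[243.0, 232.0] 245 [[573.53, 156.05], [573.47, 157.91], -1.54, 76.45, 29.2]
scene
[214.0, 247.0] 155 [[460.68, -387.27], [456.13, -387.38], 0.02, 81.12, 32.74]
[356.0, 253.0] 186 [[537.69, 68.62], [531.74, 68.49], 0.02, 109.87, 27.63]
[343.0, 255.0] 170 [[540.87, 25.55], [535.26, 25.4], 0.03, 102.4, 26.07]
[329.0, 256.0] 178 [[541.36, -19.6], [535.31, -19.7], 0.02, 104.46, 26.68]
[386.0, 255.0] 77 [[556.05, 159.63], [556.03, 159.92], -1.51, 76.71, 14.48]
t37.5 ee [ 451.8 -385.3  160.7] th -0.147 tilt 0.0014 shift cm [ 0.22  0.09 12.77] turn 0.003 F [ 0.6 -0.   0.9] w 51.1 q [ 0.06  0.72  0.87  2.   -0.78  0.79 -0.33]
```

Request:
{"method": "play_rows", "body": {"targets": [[[0.6,0.2,0.1,5,0,0,0],[0.6,0,0,4,0,0,0],[0.6,0,0,2.7,0,0,0],[0.6,0,0,1.1,0,0,0],[0,0,0,0,0,0,0],[0,0,0,0,0,0,0],[0,0,0,0,0,0,0],[0,0,0,-3,0,0,0],[0,0,0,-5,0,0,0],[0,0,0,-5,0,0,0]]]}}

```text
time_s: 38.72
ee_pos: [453.4, -386.8, 165.0]
tool_rot: [-0.0, 0.997, -0.074, -0.0]
wrist_force: [0.5, -0.3, 0.3]
width: 12.3
grip_force: 60.6
```

Request:
{"method": "play_rows", "body": {"targets": [[[0,0,0,0,0,0,-0.176],[0,0,0,0,0,0,-0.176],[0,0,0,0,0,0,-0.176],[0,0,0,0,0,0,-0.176],[0,0,0,0,0,0,-0.176],[0,0,0,0,0,0,-0.176],[0,0,0,0,0,0,-0.176],[0,0,0,0,0,0,-0.176],[0,0,0,0,0,0,-0.176],[0,0,0,0,0,0,-0.172]]]}}

```text
time_s: 39.98
ee_pos: [453.3, -387.1, 164.0]
tool_rot: [0.0, 0.692, 0.722, -0.0]
wrist_force: [-0.2, 0.3, -0.5]
width: 12.2
grip_force: 60.6
```

Request:
{"method": "play_rows", "body": {"targets": [[[0,0,0,0,0,0,0],[0,0,0,0,0,0,0]]]}}

```text
time_s: 40.22
ee_pos: [453.4, -387.1, 163.6]
tool_rot: [0.0, 0.695, 0.719, -0.0]
wrist_force: [-0.2, -0.5, -0.6]
width: 12.2
grip_force: 60.6
```

```bash
python3 -c "
from h import *
go([523.2,152.5,140],1.609)"
```

```text
t40.2 ee [ 453.4 -387.1  163.6] th 1.605 tilt 0.0003 shift cm [53.69  8.84  2.34] turn -0.004 F [-0.2 -0.5 -0.6] w 12.2 q [ 0.36  0.57  0.39  1.98 -0.34  0.65  1.  ]
```

Request:
{"method": "play_rows", "body": {"targets": [[[0,5.4,0.9,0,0,0,-0.004],[0,5.4,0.9,0,0,0,0],[0,5.4,0.9,0,0,0,0],[0,5.4,0.9,0,0,0,0],[0,5.4,0.9,0,0,0,0],[0,5.4,0.9,0,0,0,0],[0,5.4,0.9,0,0,0,0],[0,5.4,0.9,0,0,0,0],[0,5.4,0.9,0,0,0,0],[0,5.1,0.9,0,0,0,0]]]}}

```text
time_s: 41.48
ee_pos: [521.7, 155.3, 163.5]
tool_rot: [0.0, 0.693, 0.721, 0.0]
wrist_force: [0.7, -0.3, 0.3]
width: 12.2
grip_force: 60.6
```

Request:
{"method": "play_rows", "body": {"targets": [[[0,0,0,2,0,0,0],[0,0,0,0,0,0,0],[0,0,0,0,0,0,0],[0,0,0,0,0,0,0]]]}}

```text
time_s: 41.98
ee_pos: [522.1, 152.1, 144.0]
tool_rot: [0.0, 0.693, 0.721, 0.0]
wrist_force: [-0.2, 0.3, -0.1]
width: 12.5
grip_force: 60.6
```

```bash
python3 -c "
from h import *
go([523.2,152.8,63],1.609)"
```

```text
t42.0 ee [522.1 152.1 144. ] th 1.609 tilt 0.0011 shift cm [0.07 0.11 8.1 ] turn 0.0 F [-0.2  0.3 -0.1] w 12.5 q [-0.68  0.56  0.43  2.11 -0.43  0.55  0.1 ]
```

Request:
{"method": "play_rows", "body": {"targets": [[[0,0.1,0.2,4,0,0,0],[0,0,0,2.5,0,0,0],[0,0,0,1,0,0,0],[0,0,0,0.4,0,0,0],[0,0,0,0.3,0,0,0],[0,0,0,0,0,0,0],[0,0,0,0,0,0,0]]]}}

```text
time_s: 42.85
ee_pos: [524.9, 154.1, 62.6]
tool_rot: [0.001, 0.693, 0.721, 0.001]
wrist_force: [0.1, -0.8, 6.5]
width: 12.4
grip_force: 61.4
```

Request:
{"method": "play_rows", "body": {"targets": [[[0.3,0,0,0,0,0,0],[0.3,0,0,0,0,0,0],[0.3,0,0,0,0,0,0],[0.3,0,0,-3,0,0,0],[0.3,0,0,-5,0,0,0],[0.3,0,0,-2,0,0,0],[0.4,-3.6,0,0,0,0,0],[0.4,-3.6,0,0,0,0,0],[0.4,0,-5,0,0,0,0],[0.4,0,-5.1,0,0,0,0]]]}}

```text
time_s: 44.1
ee_pos: [424.7, 77.4, 161.3]
tool_rot: [0.0, 0.693, 0.721, 0.0]
wrist_force: [-0.4, 0.5, 0.5]
width: 34.4
grip_force: 0.0
```

Request:
{"method": "play_rows", "body": {"targets": [[[0.4,0,0,0,0,0,0],[0.4,0,0,0,0,0,0]]]}}

```text
time_s: 44.35
ee_pos: [426.3, 78.4, 161.5]
tool_rot: [0.0, 0.692, 0.722, 0.001]
wrist_force: [-0.1, -0.9, 0.2]
width: 34.3
grip_force: 0.0
```

```bash
python3 look.py; python3 -c "
from h import *
go([427,78,59],1.609)
t=eyes.grab_frame('top');s=eyes.grab_frame('scene')
cv2.imwrite('pics/c5.png',np.hstack([cv2.resize(t['img'][200:290,210:330],(400,300)),cv2.resize(s['img'][200:290,310:430],(400,300))])[:,:,::-1])"
```

```text
top
[293.0, 238.0] 315 [[558.99, 27.35], [559.53, 27.37], 0.04, 102.53, 26.02]
[311.0, 238.0] 330 [[558.89, -17.05], [558.68, -17.06], 0.03, 105.07, 26.59]
[276.0, 240.0] 329 [[553.12, 70.01], [553.95, 70.04], 0.03, 102.36, 26.9]
[243.0, 232.0] 247 [[573.8, 156.58], [573.78, 157.95], -1.56, 76.44, 29.61]
[242.0, 250.0] 226 [[527.24, 156.72], [527.17, 158.26], -1.53, 73.79, 28.1]
scene
[356.0, 253.0] 186 [[538.34, 68.7], [531.5, 68.63], 0.01, 110.26, 27.3]
[343.0, 255.0] 167 [[540.85, 25.49], [535.28, 25.32], 0.03, 102.45, 25.7]
[383.0, 243.0] 79 [[507.6, 161.44], [507.67, 160.42], -1.5, 74.15, 16.56]
[329.0, 256.0] 177 [[541.12, -19.63], [535.31, -19.71], 0.01, 104.46, 26.73]
[385.0, 255.0] 82 [[556.13, 158.57], [556.09, 159.39], -1.52, 75.62, 16.1]
t44.5 ee [427.4  78.6 161.6] th 1.612 tilt 0.0022 shift cm [-0.06 -0.07 10.26] turn 0.003 F [ 0.7  0.4 -0.4] w 34.1 q [-0.63  0.42  0.45  2.33 -0.41  0.46  0.2 ]
```

View pics/c5.png

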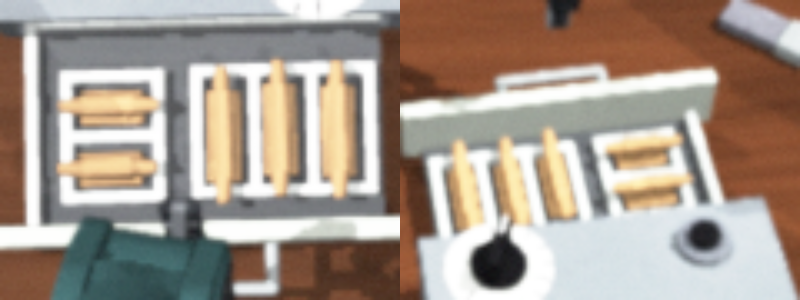

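All five cleats sit in their slots (top crop: longs at 222/278/335 columns, shorts stacked left). Now shut the drawer.

Request:
{"method": "play_rows", "body": {"targets": [[[0.38,0,0,4,0,0,0],[0.38,0,0,3,0,0,0],[0.38,0,0,2,0,0,0],[0.38,0,0,1.2,0,0,0],[0,0,0,0,0,0,0],[0,0,0,0,0,0,0],[0,0,0,0,0,0,0]]]}}

```text
time_s: 45.42
ee_pos: [426.1, 78.1, 59.5]
tool_rot: [0.001, 0.693, 0.721, 0.0]
wrist_force: [2.6, -1.1, -8.7]
width: 7.7
grip_force: 58.3
```

Request:
{"method": "play_rows", "body": {"targets": [[[0,0,0.5,0,0,0,0],[0,0,1.2,0,0,0,0],[0,0,2,0,0,0,0],[0,0,2,0,0,0,0],[0,0,2,0,0,0,0],[0,0,2,0,0,0,0],[0,0,2,0,0,0,0],[0,0,1.5,0,0,0,0],[0,0,1,0,0,0,0],[0,0,0,0,0,0,0]]]}}

```text
time_s: 46.68
ee_pos: [570.0, 83.3, 59.5]
tool_rot: [0.002, 0.693, 0.721, 0.001]
wrist_force: [3.1, -3.5, -5.9]
width: 7.8
grip_force: 59.2
```

Request:
{"method": "play_rows", "body": {"targets": [[[0,0,0.5,0,0,0,0],[0,0,0.5,0,0,0,0],[0,0,0.2,0,0,0,0],[0,0,0,0,0,0,0]]]}}

```text
time_s: 47.18
ee_pos: [579.5, 83.7, 59.5]
tool_rot: [0.0, 0.693, 0.721, -0.0]
wrist_force: [-1.4, -5.5, -0.6]
width: 8.1
grip_force: 59.7
```

Request:
{"method": "play_rows", "body": {"targets": [[[0,0,0.2,0,0,0,0],[0,0,0.2,0,0,0,0],[0,0,0,0,0,0,0]]]}}

```text
time_s: 47.55
ee_pos: [583.4, 83.9, 59.5]
tool_rot: [0.0, 0.693, 0.721, -0.0]
wrist_force: [-1.4, -5.3, 0.2]
width: 7.7
grip_force: 59.7
```

Request:
{"method": "play_rows", "body": {"targets": [[[0,0,0.2,0,0,0,0],[0,0,0.2,0,0,0,0],[0,0,0,0,0,0,0]]]}}

```text
time_s: 47.92
ee_pos: [583.9, 83.8, 59.4]
tool_rot: [-0.003, 0.693, 0.721, -0.003]
wrist_force: [-6.7, -5.3, 6.0]
width: 7.7
grip_force: 60.4
```

Drawer meets its stop (resistance −6.7 N at 583.9). Release, rise and measure the dial and the button.

Request:
{"method": "play_rows", "body": {"targets": [[[0.38,0,0,0,0,0,0],[0.38,0,0,0,0,0,0],[0.38,0,0,0,0,0,0],[0.38,0,0,-3,0,0,0],[0.38,0,0,-5,0,0,0],[0.38,0,0,-6,0,0,0],[0.38,0,0,-4,0,0,0],[0.38,0,0,0,0,0,0]]]}}

```text
time_s: 48.92
ee_pos: [591.1, 87.0, 243.6]
tool_rot: [0.002, 0.692, 0.722, 0.005]
wrist_force: [-0.2, -0.4, -0.6]
width: 32.2
grip_force: 0.0
```

```bash
python3 - <<'E'
from h import *
go([680,-3,200],2.78)
t=eyes.grab_frame('top');s=eyes.grab_frame('scene')
for n in ['dial_grip','start_top','drawer_handle']:
  a=mark_of(n,s);b=mark_of(n,t)
  print(n,[(d['point'],round(d['p'],2)) for d in a],[(d['point'],round(d['p'],2)) for d in b])
# white plate by colour: ellipse centre ; dark bar inside
for f,box in((t,(278,160,335,208)),(s,(310,255,370,300))):
    x0,y0,x1,y1=box; g=f['img'][y0:y1,x0:x1].astype(int)
    m=(g.min(2)>228).astype(np.uint8); n,l,st,c=cv2.connectedComponentsWithStats(m); i=1+np.argmax(st[1:,4])
    cnt=cv2.findContours((l==i).astype(np.uint8),0,2)[0]; h=cv2.convexHull(np.vstack(cnt)); e=cv2.fitEllipse(h); p=np.array(e[0])+[x0,y0]
    print('plate',p.round(1),np.round(e[1],1),px2w(f,p,97).round(1))
    d=(g.max(2)<60); ys,xs=np.nonzero(d); print('dark',xs.mean()+x0,ys.mean()+y0,len(xs))
# button dark cap
for f,box in((t,(218,172,246,204)),(s,(388,255,415,285))):
    x0,y0,x1,y1=box; g=f['img'][y0:y1,x0:x1]; ys,xs=np.nonzero(g.max(2)<80); p=(xs.mean()+x0,ys.mean()+y0); print('cap',p,len(xs),[px2w(f,p,z).round(1).tolist() for z in(110,120)])
    if f is t: pt=p
    else: print('cap tri',tri(t,pt,s,p))
x=cv2.resize(t['img'][155:215,272:340],(453,400),interpolation=2); y=cv2.resize(s['img'][250:305,305:370],(340,400*55//65+62),interpolation=2)
cv2.imwrite('pics/d1.png',np.hstack([x,y[:400]])[:,:,::-1])
E
```

```text
t48.9 ee [591.1  87.  243.6] th 1.614 tilt 0.0108 shift cm [-9.39  8.45  4.42] turn -1.166 F [-0.2 -0.4 -0.6] w 32.2 q [-0.6   0.48  0.54  1.93 -0.34  0.8   0.16]
dial_grip [([340.1, 270.7], 0.66)] [([304.4, 185.6], 0.75)]
start_top [([467.9, 242.5], 0.63), ([404.2, 270.0], 0.54)] []
drawer_handle [([363.3, 257.1], 0.68)] [([271.0, 224.3], 0.72), ([519.7, 278.5], 0.61)]
plate [300.6 193.6] [41.4 55.8] [662.4   7.5  97. ]
dark 305.4848484848485 185.25108225108227 231
plate [346.3 275.7] [31.3 53.8] [668.1  17.7  97. ]
dark 338.9707602339181 278.6140350877193 171
cap (np.float64(228.77777777777777), np.float64(179.37037037037038)) 27 [[693.3, 181.5, 110.0], [691.4, 179.9, 120.0]]
cap (np.float64(400.8965517241379), np.float64(270.41379310344826)) 58 [[676.2, 173.8, 110.0], [682.9, 171.1, 120.0]]
cap tri [688.9672319  173.65946286 128.99509673]
```

View pics/d1.png

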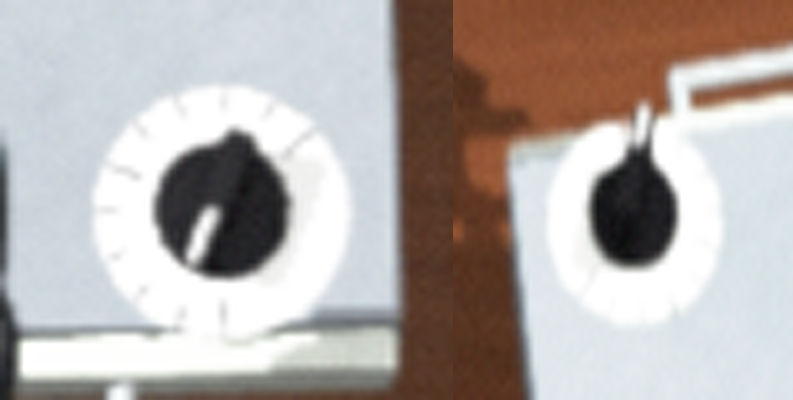

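Pointer is at mark 1. The plate centre is about (304.9,186.2) in top and (339.2,280.3) in scene.

```bash
python3 - <<'E'
from h import *
t=eyes.grab_frame('top');s=eyes.grab_frame('scene')
print('plate tri',tri(t,(304.9,186.2),s,(339.2,280.3)).round(1),px2w(t,(304.9,186.2),97).round(1),px2w(s,(339.2,280.3),97).round(1))
a=mark_of('dial_grip',s)[0]['point'];b=mark_of('dial_grip',t)[0]['point']
print(a,b,tri(t,b,s,a).round(1), tri(t,(304.4,185.6),s,(340.1,270.7)).round(1))
# scene: pointer-end of the bar top and the other end give the bar's top height
print('button base top', [px2w(t,(231.9,188),z).round(1) for z in (105,115)])
go([676,-1,200],2.78)
E
```

```text
plate tri [681.   -3.6  95.8] [680.9  -2.7  97. ] [681.7  -4.5  97. ]
[341.3, 271.7] [307.1, 183.6] [680.4  -3.9 137.7] [675.5  -2.1 135.5]
button base top [array([673.1, 174.3, 105. ]), array([671.4, 172.7, 115. ])]
t49.5 ee [587.4  84.7 238.9] th 1.612 tilt 0.0007 shift cm [-8.92  8.51  3.89] turn -1.168 F [ 0.7 -0.7 -0.5] w 32.5 q [-0.6   0.49  0.54  1.94 -0.34  0.8   0.16]
```

Request:
{"method": "play_rows", "body": {"targets": [[[0.45,-4.6,4.5,0,0,0,0],[0.45,-4.6,4.5,0,0,0,0],[0.45,0,0,0,0,0,-0.167],[0.45,0,0,0,0,0,-0.167],[0.45,0,0,0,0,0,-0.167],[0.45,0,0,0,0,0,-0.167],[0.45,0,0,0,0,0,-0.167],[0.45,0,0,0,0,0,-0.167],[0.45,0,0,0,0,0,-0.166],[0.45,0,0,4,0,0,0]]]}}

```text
time_s: 50.78
ee_pos: [681.6, -1.4, 202.3]
tool_rot: [0.004, 0.18, 0.984, 0.001]
wrist_force: [-0.0, -0.4, -0.3]
width: 38.6
grip_force: 0.0
```

Request:
{"method": "play_rows", "body": {"targets": [[[0.45,0,0,0,0,0,0],[0.45,0,0,0,0,0,0]]]}}

```text
time_s: 51.02
ee_pos: [678.9, -1.0, 199.9]
tool_rot: [0.0, 0.18, 0.984, -0.0]
wrist_force: [0.1, 0.3, 1.1]
width: 38.7
grip_force: 0.0
```

```bash
python3 - <<'E'
from h import *
go([681,-3.2,140],2.78)
E
```

```text
t51.0 ee [678.9  -1.  199.9] th 2.780 tilt 0.0005 shift cm [-0.27 -0.13  5.99] turn -0.0 F [0.1 0.3 1.1] w 38.7 q [-0.19  0.59  0.19  1.76 -0.15  0.8   1.28]
```

Request:
{"method": "play_rows", "body": {"targets": [[[0.45,-0.2,-0.1,2,0,0,0],[0.45,0,0,2,0,0,0],[0.45,0,0,1,0,0,0],[0.45,0,0,0.5,0,0,0],[0.45,0,0,0.5,0,0,0],[0,0,0,0,0,0,0],[0,0,0,0,0,0,0],[0,0,0,0,0,0,0]]]}}

```text
time_s: 52.02
ee_pos: [679.7, -3.8, 139.8]
tool_rot: [-0.0, 0.18, 0.984, -0.001]
wrist_force: [-2.4, -3.3, 1.2]
width: 11.0
grip_force: 60.5
```

```bash
python3 - <<'E'
from h import *
go([681,-3.2,140],2.78); print(env.get_obs()['ft_torque'])
E
```

```text
t52.0 ee [679.7  -3.8 139.8] th 2.779 tilt 0.0012 shift cm [-0.1   0.1  -0.02] turn -0.001 F [-2.4 -3.3  1.2] w 11.0 q [-0.17  0.67  0.17  1.8  -0.16  0.69  1.29]
[-0.44493748  0.32843171  0.00641532]
```

Request:
{"method": "play_rows", "body": {"targets": [[[0,0,0,0,0,0,0.15],[0,0,0,0,0,0,0.15],[0,0,0,0,0,0,0.15],[0,0,0,0,0,0,0.15],[0,0,0,0,0,0,0.15],[0,0,0,0,0,0,0.15],[0,0,0,0,0,0,0.15],[0,0,0,0,0,0,0.15],[0,0,0,0,0,0,0.15],[0,0,0,0,0,0,0.15]]]}}

```text
time_s: 53.28
ee_pos: [679.0, -4.3, 139.8]
tool_rot: [0.0, 0.804, 0.595, -0.001]
wrist_force: [-3.4, -3.6, 2.1]
width: 11.8
grip_force: 60.6
```

Request:
{"method": "play_rows", "body": {"targets": [[[0,0,0,0,0,0,0.15],[0,0,0,0,0,0,0.15],[0,0,0,0,0,0,0.15],[0,0,0,0,0,0,0.05],[0,0,0,0,0,0,0],[0,0,0,0,0,0,0]]]}}

```text
time_s: 54.02
ee_pos: [678.7, -4.2, 139.7]
tool_rot: [0.0, 0.925, 0.38, -0.001]
wrist_force: [-3.7, -2.3, 2.7]
width: 11.5
grip_force: 60.8
```

```bash
python3 - <<'E'
from h import *
go([681,-3.2,140],0.779); print(env.get_obs()['ft_torque'])
E
```

```text
t54.0 ee [678.7  -4.2 139.7] th 0.779 tilt 0.0025 shift cm [ 0.23  0.09 -0.03] turn 0.0 F [-3.7 -2.3  2.7] w 11.5 q [-0.51  0.78  0.72  1.81 -0.69  0.81 -0.24]
[-0.71970224  0.79271283  0.03106464]
```

Request:
{"method": "play_rows", "body": {"targets": [[[0.45,0,0,0,0,0,0],[0.45,0,0,0,0,0,0],[0.45,0,0,0,0,0,0],[0.45,0,0,-3,0,0,0],[0.45,0,0,-5,0,0,0],[0,4,-4.4,0,0,0,0],[0,4,-4.4,0,0,0,0],[0,4,-4.3,0,0,0,0],[0,0,0,0,0,0,0]]]}}

```text
time_s: 55.15
ee_pos: [672.5, 184.9, 217.9]
tool_rot: [-0.002, 0.923, 0.386, 0.0]
wrist_force: [-0.5, -0.0, -0.2]
width: -0.2
grip_force: 0.0
```

```bash
python3 - <<'E'
from h import *
t=eyes.grab_frame('top');s=eyes.grab_frame('scene')
print('cap tri',tri(t,(231.7,187.4),s,(400.9,270.4)).round(1))
im=cv2.imread('pics/t0.png')[172:204,218:246]; ys,xs=np.nonzero(im.max(2)<80); p=(xs.mean()+218,ys.mean()+172); print(p,len(xs),tri(t,p,s,(400.9,270.4)).round(1),px2w(t,p,115).round(1))
im=cv2.imread('pics/s0.png')[255:285,388:415]; ys,xs=np.nonzero(im.max(2)<80); p2=(xs.mean()+388,ys.mean()+255); print(p2,tri(t,p,s,p2).round(1))
a=mark_of('drawer_handle',t);print(a[0] if a else 0)
go([672,173,160],0.779)
cv2.imwrite('pics/d2.png',np.hstack([cv2.resize(t['img'][155:235,262:340],(390,400),interpolation=2),cv2.resize(s['img'][240:305,305:370],(400,400),interpolation=2)])[:,:,::-1])
E
```

```text
cap tri [674.2 174.5 107.1]
(np.float64(230.8470588235294), np.float64(187.56470588235294)) 85 [673.7 175.7 106.4] [672.4 175.3 115. ]
(np.float64(400.85714285714283), np.float64(270.375)) [673.7 175.6 106.6]
{'point': [270.2, 222.8], 'p': 0.85}
t55.3 ee [673.2 174.2 219.4] th 0.779 tilt 0.0011 shift cm [-0.17 -0.01  5.94] turn 0.0 F [ 0.8 -0.8 -0.5] w -0.0 q [-0.81  0.72  0.81  1.73 -0.62  0.97 -0.55]
```

View pics/d2.png

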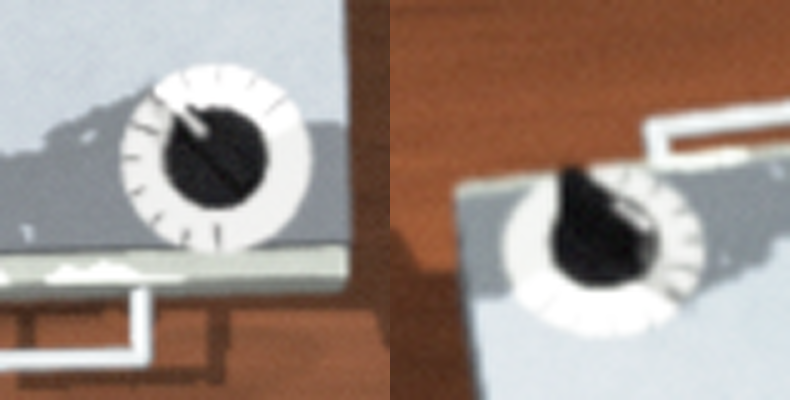

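Pointer now stands on mark 6, one tick past the long one at crop (147,128). Handle and panel are back at the shut position. Now press start.

Request:
{"method": "play_rows", "body": {"targets": [[[0,0,0,4,0,0,0],[0,0,0,3,0,0,0],[0,0,0,1,0,0,0],[0,0,0,0.3,0,0,0],[0,0,0,0.2,0,0,0],[0,0,0,0,0,0,0]]]}}

```text
time_s: 56.05
ee_pos: [673.9, 174.9, 135.4]
tool_rot: [0.0, 0.925, 0.38, 0.001]
wrist_force: [-0.4, -0.8, -0.0]
width: -0.1
grip_force: 0.0
```

Request:
{"method": "play_rows", "body": {"targets": [[[0,0,0,0.2,0,0,0],[0,0,0,0.2,0,0,0],[0,0,0,0,0,0,0]]]}}

```text
time_s: 56.42
ee_pos: [673.6, 175.2, 130.7]
tool_rot: [0.0, 0.925, 0.38, 0.0]
wrist_force: [0.2, 0.3, 2.7]
width: 0.1
grip_force: 1.0
```

Contact begins near 131; continue slowly.

Request:
{"method": "play_rows", "body": {"targets": [[[0,0,0,0.2,0,0,0],[0,0,0,0.2,0,0,0],[0,0,0,0,0,0,0]]]}}

```text
time_s: 56.8
ee_pos: [673.6, 175.1, 126.6]
tool_rot: [0.0, 0.925, 0.38, 0.0]
wrist_force: [0.7, 0.3, 4.3]
width: -0.1
grip_force: 2.1
```

Request:
{"method": "play_rows", "body": {"targets": [[[0,0,0,0.2,0,0,0],[0,0,0,0,0,0,0]]]}}

```text
time_s: 57.05
ee_pos: [673.7, 175.1, 126.1]
tool_rot: [-0.001, 0.925, 0.38, 0.001]
wrist_force: [-2.3, 0.4, 10.9]
width: 0.1
grip_force: 5.8
```

Request:
{"method": "play_rows", "body": {"targets": [[[0,0,0,0.2,0,0,0],[0,0,0,0,0,0,0],[0,0,0,0,0,0,0]]]}}

```text
time_s: 57.42
ee_pos: [673.7, 175.1, 125.9]
tool_rot: [-0.001, 0.925, 0.38, 0.001]
wrist_force: [-5.2, 1.0, 20.4]
width: -0.1
grip_force: 10.2
```

Request:
{"method": "play_rows", "body": {"targets": [[[0,0,0,-1,0,0,0],[0,0,0,-3,0,0,0],[0,0,0,-5,0,0,0],[0,0,0,-5,0,0,0],[0,0,0,0,0,0,0],[0,0,0,0,0,0,0]]]}}

```text
time_s: 58.18
ee_pos: [672.2, 175.2, 261.2]
tool_rot: [-0.0, 0.925, 0.38, -0.001]
wrist_force: [0.2, 0.8, -0.2]
width: -0.2
grip_force: 0.0
```

```bash
python3 - <<'E'
from h import *
go([672,173,160],0.779)
t=eyes.grab_frame('top');s=eyes.grab_frame('scene')
cv2.imwrite('pics/e1.png',np.hstack([cv2.resize(t['img'][90:250,190:350],(400,400),interpolation=2),cv2.resize(s['img'][220:380,290:450],(400,400),interpolation=2)])[:,:,::-1])
E
```

```text
t58.2 ee [672.2 175.2 261.2] th 0.780 tilt 0.0022 shift cm [-0.15  0.16 10.12] turn 0.001 F [ 0.2  0.8 -0.2] w -0.2 q [-0.84  0.68  0.84  1.69 -0.58  1.03 -0.58]
```

View pics/e1.png

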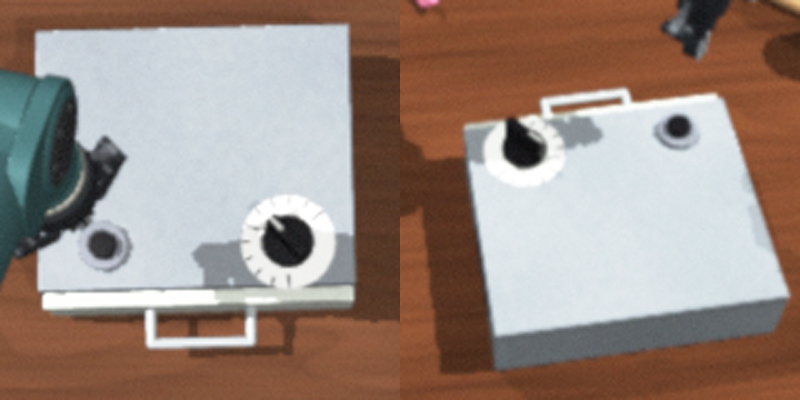

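The picture shows the drawer flush with the cabinet, the dial on mark 6, the button up and the arm clear. Button bottomed at 20 N, so I hand in.

```bash
python3 -c "
from h import *
print(env.job_done())"
```

```text
the job is handed in; nothing more can be done
None
```

I handed the job in at about 58 s: all five oak cleats are in their slots, the drawer is shut, the dial is on mark 6, and start was pressed to its stop and let go. The hand-in returned no verdict.

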